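# Load the bent primary bar of the current-transformer test loop

### The job

Set up the current-transformer test loop: swing its copper link open, and thread every current transformer in front of you over the bar's free end and round the bend, so that they all stand on the straight rear leg with the big reference transformer right up against the terminal block and all the small ones after it. One may have been left on the bar from the last job: leave it on if it suits that order, otherwise take it off so that the big one can go on first. Finish by swinging the link fully home against the bar's end.

Things in the scene. Friction and masses are not known exactly. Their poses are not given: they have to be found in the camera images.
- loop: test loop, fixed. Origin: bench top (z 0) below the corner where the axes of the 10 mm copper bar's two legs would meet; bar axis 27 mm above the bench all along. Its axes, in m: front leg along x at y = 0, from the round free tip at x = -0.110 to -0.045; quarter bend of radius 0.045 about (-0.045, -0.045); rear leg along y at x = 0, from y = -0.045 to the terminal block
- block (a point): face of the black terminal block where the rear leg enters it, on the bar's axis: (0, -0.190, 0.027) in the loop's axes. The block reaches 36 mm behind this face, from x = -0.146 to 0.026, 44 mm high, with brass posts to 65 mm at x = 0 and -0.118
- link_pivot (a point): top of the link's post, 48 mm above the bench, at (-0.118, -0.070) in the loop's axes, on a 44 x 44 x 14 mm foot: the link's vertical hinge axis. A flat copper return strip (16 mm wide, top 12 mm above the bench) runs straight from it along the loop's -y to the block
- link (a joint): swing link, rad: 0 = home, along the loop's +y from its post, square across the bar's free tip and butting on it; grows counter-clockwise seen from above to a stop at 1.9; at 1.57 it lies along the loop's -x (towards the robot), clear of the bar. Stays where left; about 1.5 N at the knob moves it. Copper blade 82 mm long from the hinge axis, 6 mm thick, 20 to 34 mm above the bench
- link_knob (a point): middle of the link's upright round black knob, 45 mm from the hinge axis: 20 mm thick, grippable from 42 to 74 mm above the bench; the point is 58 mm above the bench. Its top is at 76 mm
- instrument_case: bystander: open instrument, fixed, always at the same place between the loop and the bench's left side: box 170 mm deep (x), 276 mm wide (y), 67 mm high, its brown lid standing up along the rear edge to about 240 mm: keep the hand in front of that. Origin: centre of its underside
- ct_ref_c (a point): big reference transformer: grey block 36 mm thick (38 at its steel foot plate) along its x (the window's axis), 56 mm wide (y), 60 mm high, plus two 6 mm terminal screws on top; square 24 x 24 mm window right through; stands on the flat foot, both faces alike. Point: centre of the window, 27 mm above the foot's underside. About 260 g. Starts on the bench, or on the bar's front leg
- ct_1_c (a point): small current transformer: grey block 24 mm thick (26 at its steel foot plate) along its x (the window's axis), 44 mm wide (y), 52 mm high, plus two 6 mm terminal screws on top; a square 20 x 20 mm window goes right through the thickness; stands on the flat foot, both faces alike. Point: centre of the window, 27 mm above the foot's underside. About 130 g. May be absent. At the start it stands on the bench or on the bar's front leg
- ct_2_c (a point): small current transformer: grey block 24 mm thick (26 at its steel foot plate) along its x (the window's axis), 44 mm wide (y), 52 mm high, plus two 6 mm terminal screws on top; a square 20 x 20 mm window goes right through the thickness; stands on the flat foot, both faces alike. Point: centre of the window, 27 mm above the foot's underside. About 130 g. May be absent. At the start it stands on the bench
- ct_3_c (a point): small current transformer: grey block 24 mm thick (26 at its steel foot plate) along its x (the window's axis), 44 mm wide (y), 52 mm high, plus two 6 mm terminal screws on top; a square 20 x 20 mm window goes right through the thickness; stands on the flat foot, both faces alike. Point: centre of the window, 27 mm above the foot's underside. About 130 g. May be absent. At the start it stands on the bench
- ct_4_c (a point): small current transformer: grey block 24 mm thick (26 at its steel foot plate) along its x (the window's axis), 44 mm wide (y), 52 mm high, plus two 6 mm terminal screws on top; a square 20 x 20 mm window goes right through the thickness; stands on the flat foot, both faces alike. Point: centre of the window, 27 mm above the foot's underside. About 130 g. May be absent. At the start it stands on the bench
Things that resemble listed ones, but are neither listed nor needed, are in the scene too. What is shaped like the part that bears ct_ref_c but turquoise is not meant.

How it is judged:
By the outcome, as a careful person would: the job done as asked, in the order asked, and still so for the second after the job is handed in, with the robot touching nothing.
Of ct_1, ct_2, ct_3, ct_4 only 2 to 3 are there at a start; the rules pass over those that are not, and their reading is None.
At some moment in a run one of ct_ref, ct_1, ct_2, ct_3, ct_4 may be knocked a few centimetres aside while the robot is not near it.
Once in a run the grip may slacken for a moment while it holds something.
It also fails if it takes over 210 s, if anything falls off the work surface, if the arm or the gripper's body presses on something with over 40 N, if the wrist force passes 120 N, or if a joint passes its speed limit or range.

### The arm

A 6-joint arm with a two-finger parallel gripper is mounted at the origin on a cart in front of the work surface, level with it; the furniture and walls round the work are solid. World frame = base frame: x ahead of the robot, y to its left, z up, the work surface at z = 0. Lengths are in mm, angles in rad, forces in N, time in s.
With the tool pointing down it reaches from about 250 to 775 mm from the base axis. Payload 8.9 kg.
Tool frame: the origin (TCP) lies at the very end of the fingers, on their centre line; the grasp point (between the pads) lies 19 mm behind it; z points along the fingers, y is the line along which they close (so a half turn about z gives the same grasp; the last joint's range is limited). The gripper opens to 85 mm and grips with 20 to 120 N. Pads are 22 mm wide; open, the fingers measure 114 mm over their backs; the gripper's body (76 mm by 85 mm) begins 54 mm behind the grasp point. The pads swing forward as they close: fully open they stand 13 mm farther back than shut.
Start: joints at [1.148, 0.291, -0.153, 1.127, 0, 1.431], TCP at [146.997, 504, 231.305] pointing down, gripper open.
Joint ranges: [-2.52, 2.52], [-0.91, 1.74], [-1.3, 1.37], [-1.96, 2.02], [-1.52, 1.47], [-3.14, 3.14]. Speed limits (rad/s): [2.22, 2.22, 2.79, 3.14, 3.14, 3.14].

### API

Orientations are given as a rotation vector (axis times angle).
In Python, from rig import state, grab_frame, camera_info, env, nets gives the robot as it stands.
- The arm moves only by the tool step_arm, never from a script. Its argument "targets" is a list of rows, each an object with "linear": the shift along the tool's x, y, z in cm, a list of three; "twist": the turn about the tool's z in rad. A call has 1 to 5 rows; each row shifts and turns the commanded pose from where the row before left it, along the tool's axes as they then stand; what a row does not reach is not made up. A row lasts 1/8 s, in which the tool goes at most 62.5 mm and 10.7 degrees, less where a joint would pass 70% of its speed; a pose out of reach is approached as far as the arm can. A call is refused whole if a number of a shift passes 6.25 or a number of a turn 0.188, either way. A call with a gripper value outside its range is refused whole. "fingers" is the opening, from -1 (shut) to 1 (fully open), so that 0 is half open, set as the call begins (left out, the last holds). The fingers move at their own pace and stop on an object; "newtons" is the grip in N (left out, the last holds). Time passes only in rows, so rows that do not move let the fingers close. It gives the time, the measured TCP pose, the force and the opening at its end, in the units of the state.
- state(): the state, without advancing time (a new reading comes with each control period).
- grab_frame(name): name is "scene" or "top"; returns the picture (420x560x3 uint8, red, green, blue); there is no depth.
- camera_info(name): a dict with "camera_matrix" (3x3 intrinsics, pixels), "pose" (4x4, takes a point from camera to world coordinates). Camera axes: x right, y up, looking along -z (the intrinsics and any distortion apply to the point x, -y, -z); pixel columns grow to the right and rows downward; lengths in mm; the calibration is good to about 2 mm. A picture is of the moment at which its call begins. camera_info takes no time and is no camera call.
- env.finish_job(): hands the job in, once; it reports no verdict.
Trained networks look in the newest picture that a camera, given by its name, has taken for a name from the list of things; names that differ only in an ending like _2 or _b are one class to them, and where a whole thing is asked for, a point or a joint stands for the part that bears it (a point fixed in the world has none). Each returns a list of dicts, best first, with "p" (0 to 1); they miss things now and then, are a little off and sometimes report something else, mostly with a low value. They report only what shows in the picture. A call takes as long as a camera call. They do not tell look-alikes from the thing itself.
- nets.masks_of(thing, camera): "region" (420x560 bool, what is visible of it).
- nets.landmark_of(thing, camera): "at" ([x, y, z] in mm, in the coordinates of the camera as it stood for that picture, good to about 4 mm: a listed point, or the origin of a listed thing).
The state is a dict: "time_s": time; "joint_pos": joint angles; "joint_velocities": joint speeds; "effort": joint torques, N m; "ee_pos": TCP position; "ee_rot": TCP orientation; "ft_force": force on the tool from outside, world axes, zero at the start; "wrist_torque": the same for the moment, N m; "width": finger opening in mm.
Only numpy, scipy, OpenCV 4.12 (cv2) and the standard library are available. Lean on these libraries where they do the work, as an engineer would, in place of code of your own. Each camera call takes 0.05 s, during which the arm holds its last target. There are 200 camera calls.

## Working session

There is one attempt and no reset: what is moved stays moved. The work goes in short steps, Python scripts to look and compute and a tool call to move; the robot and the scene stay as the last step left them, time stands still between calls to the robot, and variables do not carry over. Pictures are saved under pics/ and viewed, on a budget of 14 in all, crops included, one or two more only if the job needs it, and the job is handed in when it is done.

Besides the shell and the picture viewer there is one more tool, called after "Request:" as name(argument=value, ...), one argument or row to a line, values as JSON. step_arm: Moves the arm, as the interface text tells. Its arguments: {"type":"object","properties":{"targets":{"type":"array"},"fingers":{"type":"number"},"newtons":{"type":"number"}},"required":["targets"]}

```bash
ls; mkdir -p pics; cat > h.py <<'E'
import numpy as np, cv2
from rig import state, grab_frame, camera_info, env, nets
from scipy.spatial.transform import Rotation as R
def world(at,cam):
    P=np.array(camera_info(cam)["pose"]); return (P@np.r_[at,1])[:3]
def proj(p,cam):
    c=camera_info(cam); P=np.linalg.inv(np.array(c["pose"])); q=(P@np.r_[p,1])[:3]; q=q*[1,-1,-1]
    u=np.array(c["camera_matrix"])@q; return u[:2]/u[2]
def back(px,cam,z):
    c=camera_info(cam); P=np.array(c["pose"]); d=np.linalg.inv(np.array(c["camera_matrix"]))@np.r_[px,1]; d=d*[1,-1,-1]
    d=P[:3,:3]@d; o=P[:3,3]; return o+d*(z-o[2])/d[2]
E
python3 - <<'E'
from h import *
s=state();print(s)
for c in("scene","top"):
    ci=camera_info(c);print(c,np.round(ci["camera_matrix"],1).tolist(),np.round(ci["pose"],3).tolist(),[k for k in ci])
    f=grab_frame(c);cv2.imwrite(f"pics/{c}0.png",f[:,:,::-1])
    for t in("loop","block","link_pivot","link_knob","instrument_case","ct_ref_c","ct_1_c"):
        for d in nets.landmark_of(t,c): print(c,t,round(d["p"],2),np.round(world(d["at"],c)),np.round(proj(world(d["at"],c),c)))
print(state()["time_s"])
E
```

```text
pics
{'time_s': 0.0, 'joint_pos': array([ 1.14770942e+00,  2.91277734e-01, -1.54120348e-01,  1.12669454e+00,
        1.37620298e-05,  1.43150981e+00]), 'joint_velocities': array([-7.84825914e-05,  2.22467111e-03,  6.27860596e-04,  6.22316265e-04,
       -3.22276064e-04, -4.30483153e-04]), 'effort': array([ 2.68821233e-03, -5.37130487e+01,  3.31377411e+01,  1.57877005e-02,
        3.31428043e-05, -1.30468383e-06]), 'ee_pos': array([146.80903273, 503.60509759, 230.73585666]), 'ee_rot': array([-4.44245252e-01, -3.10964687e+00,  1.95001904e-03]), 'ft_force': array([ 0.53626383, -0.34670883,  0.0584929 ]), 'wrist_torque': array([-0.00190992, -0.00497182,  0.01487363]), 'width': 85.6053178477856}
scene [[525.6, 0.0, 284.0], [0.0, 525.6, 209.1], [0.0, 0.0, 1.0]] [[0.404, 0.685, -0.607, -315.079], [-0.915, 0.289, -0.282, -374.199], [-0.017, 0.669, 0.743, 1172.961], [0.0, 0.0, 0.0, 1.0]] ['camera_matrix', 'pose']
scene loop 0.76 [ 595. -127.   -1.] [341. 241.]
scene block 0.88 [ 579. -317.   26.] [406. 261.]
scene link_pivot 0.75 [ 471. -193.   47.] [350. 271.]
scene link_knob 0.85 [ 469. -143.   57.] [332. 264.]
scene instrument_case 0.25 [ 523. -119.   28.] [330. 252.]
scene ct_ref_c 0.78 [464. 103.  31.] [247. 242.]
scene ct_1_c 0.68 [ 524. -121.   29.] [331. 252.]
top [[424.7, 0.0, 286.7], [0.0, 424.7, 214.3], [0.0, 0.0, 1.0]] [[0.014, 0.99, -0.139, 417.691], [-1.0, 0.012, -0.015, 22.605], [-0.013, 0.139, 0.99, 1314.681], [0.0, 0.0, 0.0, 1.0]] ['camera_matrix', 'pose']
top loop 0.77 [ 593. -130.   -2.] [342. 218.]
top block 0.97 [ 577. -320.   26.] [405. 223.]
top link_pivot 0.95 [ 467. -190.   49.] [364. 258.]
top link_pivot 0.15 [ 593. -126.   -2.] [341. 218.]
top link_knob 0.53 [ 474. -145.   62.] [350. 255.]
top ct_ref_c 0.77 [755. 103.  29.] [268. 164.]
top ct_ref_c 0.53 [461.  97.  32.] [268. 259.]
top ct_ref_c 0.44 [447. 278.  26.] [208. 263.]
top ct_1_c 0.6 [ 522. -119.   27.] [340. 240.]
0.8
```

```bash
python3 - <<'E'
import cv2,numpy as np
a=cv2.imread("pics/top0.png");b=cv2.imread("pics/scene0.png")
cv2.imwrite("pics/t1.png",cv2.resize(a[110:360,130:460],None,fx=2.4,fy=2.4,interpolation=cv2.INTER_CUBIC))
cv2.imwrite("pics/s1.png",cv2.resize(b,(800,600),interpolation=cv2.INTER_CUBIC))
E
```

```text
(no output)
```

View pics/t1.png

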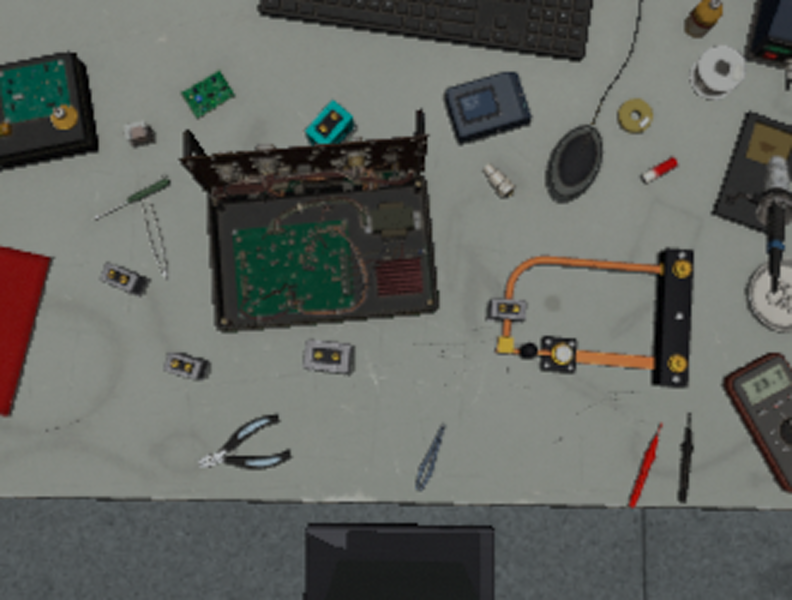

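View pics/s1.png

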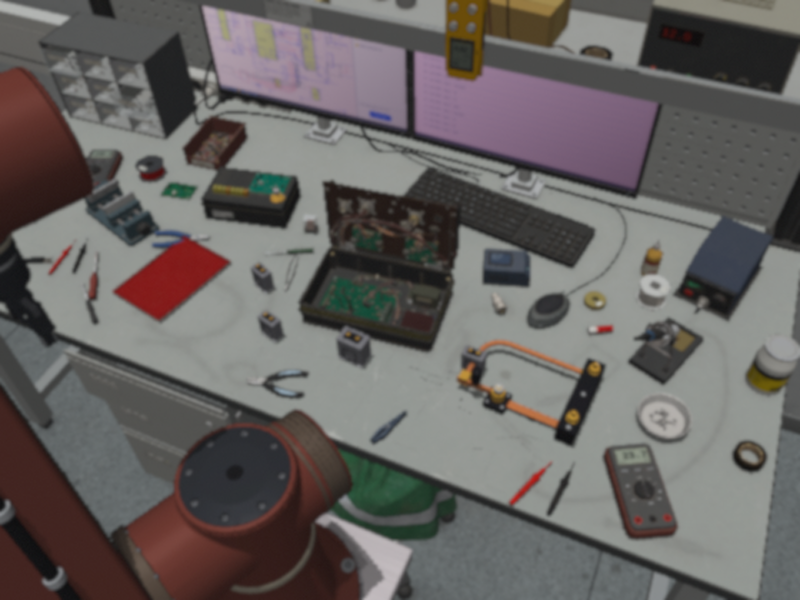

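The top view shows the big grey CT at crop (328,356), small ones at (123,277) and (186,365), and one small on the front leg at (507,308). The link is home, the turquoise decoy is at (330,122), and the case sits in between. Next I'll fit the loop and the CTs more precisely.

```bash
cat >> h.py <<'E'
from scipy.optimize import least_squares, minimize
SM=(24,44,52,26); BG=(36,56,60,38)
def fit_loop(frames,x0):
    pts=[np.array([x,0]) for x in np.linspace(-105,-45,25)]+[np.array([-45+45*np.sin(a),-45+45*np.cos(a)]) for a in np.linspace(0,np.pi/2,25)]+[np.array([0,y]) for y in np.linspace(-47,-188,50)]
    pts=np.array(pts)
    def w(p): 
        c,s=np.cos(p[2]),np.sin(p[2]); return np.c_[p[0]+c*pts[:,0]-s*pts[:,1],p[1]+s*pts[:,0]+c*pts[:,1],np.full(len(pts),27.)]
    px={}
    for cam,f in frames.items():
        h=cv2.cvtColor(f,cv2.COLOR_RGB2HSV); m=(h[...,0]>3)&(h[...,0]<20)&(h[...,1]>110)&(h[...,2]>90)
        q=np.argwhere(m)[:,::-1]; c=np.array([proj(k,cam) for k in w(x0)])
        d=np.linalg.norm(q[:,None]-c[None],axis=2).min(1); px[cam]=q[d<6]
    def res(p):
        r=[]
        for cam,q in px.items():
            c=np.array([proj(k,cam) for k in w(p)]); i=np.linalg.norm(q[:,None]-c[None],axis=2).argmin(1)
            i=np.clip(i,1,len(c)-2); t=c[i+1]-c[i-1]; t/=np.linalg.norm(t,axis=1)[:,None]; e=q-c[i]
            r.append((e[:,0]*t[:,1]-e[:,1]*t[:,0]))
        return np.concatenate(r)
    o=least_squares(res,x0,loss="soft_l1",x_scale=[1,1,.01],diff_step=1e-4)
    return o.x,{c:len(q) for c,q in px.items()},np.abs(o.fun).mean()
def hull(p,size,cam,z0=0):
    c,s=np.cos(p[2]),np.sin(p[2]); k=[]
    for t,z1,z2 in((size[0],0,size[2]),(size[3],0,4)):
        for a in(-1,1):
            for b in(-1,1):
                for z in(z1,z2):
                    x,y=a*t/2,b*size[1]/2; k.append(proj([p[0]+c*x-s*y,p[1]+s*x+c*y,z0+z],cam))
    return cv2.convexHull(np.float32(k))
def fit_ct(name,size,x0,cams=("top","scene"),z0=0):
    """x0 = approx xy; returns x,y,yaw(window axis), IoU"""
    tg={}
    for cam in cams:
        e=proj([x0[0],x0[1],30+z0],cam); best=None
        for d in nets.masks_of(name,cam):
            r=d["region"]
            if r.sum()<20: continue
            g=np.argwhere(r).mean(0)[::-1]; dd=np.linalg.norm(g-e)
            if dd<15 and (best is None or dd<best[0]): best=(dd,r)
        if best is not None:
            g=e.astype(int); x,y=g[0]-40,g[1]-40
            tg[cam]=(cv2.resize(best[1][y:y+80,x:x+80].astype(np.float32),None,fx=6,fy=6,interpolation=cv2.INTER_LINEAR)>.5,x,y)
    def cost(p):
        c=0
        for cam,(m,x,y) in tg.items():
            im=np.zeros(m.shape,np.uint8); h=(hull(p,size,cam,z0)-[x,y]+.5)*6-.5
            cv2.fillConvexPoly(im,np.round(h*16).astype(np.int32),1,shift=4); im=im>0
            c+=1-(im&m).sum()/max(1,(im|m).sum())
        return c/max(1,len(tg))
    best=None
    for a in np.arange(0,np.pi,np.pi/6):
        o=minimize(cost,[x0[0],x0[1],a],method="Nelder-Mead",options=dict(initial_simplex=[[x0[0],x0[1],a],[x0[0]+8,x0[1],a],[x0[0],x0[1]+8,a],[x0[0],x0[1],a+.3]],maxiter=120))
        if best is None or o.fun<best.fun: best=o
    return np.r_[best.x[:2],(best.x[2]+np.pi/2)%np.pi-np.pi/2],round(1-best.fun,2),list(tg)
E
python3 - <<'E'
from h import *
F={c:grab_frame(c) for c in("top","scene")}
print(fit_loop(F,np.array([594,-128,-.075])))
for c in F: print(c,fit_loop({c:F[c]},np.array([594,-128,-.075])))
for c in F:
  for d in nets.masks_of("ct_1_c",c): 
    g=np.argwhere(d["region"]).mean(0)[::-1]; print(c,"small",round(d["p"],2),g,np.round(back(g,c,30)))
a=[back((130+x/2.4,110+y/2.4),"top",30)[:2] for x,y in((328,356),(123,277),(186,365),(507,308))]
print(np.round(a))
print(fit_ct("ct_ref_c",BG,a[0]))
for k in a[1:]: print(fit_ct("ct_1_c",SM,k))
print(np.round([back((130+x/2.4,110+y/2.4),"top",67)[:2] for x,y in((215,325),(437,305),(425,185))]),state()["time_s"])
E
```

```text
Traceback (most recent call last):
  File "h.py", line 31, in fit_loop
    o=least_squares(res,x0,loss="soft_l1",x_scale=[1,1,.01],diff_step=1e-4)
  File "h.py", line 27, in res
    c=np.array([proj(k,cam) for k in w(p)]); i=np.linalg.norm(q[:,None]-c[None],axis=2).argmin(1)
                ~~~~^^^^^^^
  File "h.py", line 7, in proj
    c=camera_info(cam); P=np.linalg.inv(np.array(c["pose"])); q=(P@np.r_[p,1])[:3]; q=q*[1,-1,-1]
ValueError: time passes only in moves, steps and waits
```

```bash
python3 - <<'E'
s=open("h.py").read()
s=s.replace("from scipy.spatial.transform import Rotation as R\n","from scipy.spatial.transform import Rotation as R\nCI={c:camera_info(c) for c in('top','scene')}\ncamera_info=lambda c:CI[c]\n")
open("h.py","w").write(s)
E
cat > m.py <<'E'
from h import *
F={c:grab_frame(c) for c in("top","scene")}
print(fit_loop(F,np.array([594,-128,-.075])))
for c in F: print(c,fit_loop({c:F[c]},np.array([594,-128,-.075])))
for c in F:
  for d in nets.masks_of("ct_1_c",c): 
    g=np.argwhere(d["region"]).mean(0)[::-1]; print(c,"small",round(d["p"],2),g,np.round(back(g,c,30)))
a=[back((130+x/2.4,110+y/2.4),"top",30)[:2] for x,y in((328,356),(123,277),(186,365),(507,308))]
print(np.round(a))
print(fit_ct("ct_ref_c",BG,a[0]))
for k in a[1:]: print(fit_ct("ct_1_c",SM,k))
print(np.round([back((130+x/2.4,110+y/2.4),"top",67)[:2] for x,y in((215,325),(437,305),(425,185))]),state()["time_s"])
E
time python3 m.py
```

```text
(array([ 5.93594460e+02, -1.28375369e+02, -6.98550538e-02]), {'top': 239, 'scene': 261}, np.float64(0.9105944967244436))
top (array([ 5.93412583e+02, -1.29585148e+02, -7.33314506e-02]), {'top': 239}, np.float64(0.7580850834898324))
scene (array([ 5.93639426e+02, -1.27054204e+02, -6.36884132e-02]), {'scene': 261}, np.float64(1.0119772290486202))
top small 0.65 [340.59872611 239.48407643] [ 523. -122.   30.]
top small 0.5 [206.75471698 262.33333333] [449. 281.  30.]
scene small 0.56 [330.89302326 250.98139535] [ 527. -120.   30.]
[[ 463.  100.]
 [ 560.  363.]
 [ 450.  279.]
 [ 527. -124.]]
(array([ 4.62314544e+02,  1.01388130e+02, -1.02466370e-01]), np.float64(0.91), ['top', 'scene'])
(array([559.78592029, 363.45500315,   0.        ]), np.float64(1.0), [])
(array([ 4.48665734e+02,  2.81222065e+02, -2.57374090e-01]), np.float64(0.93), ['top'])
(array([ 5.23600364e+02, -1.22102066e+02, -7.02208356e-03]), np.float64(0.79), ['top', 'scene'])
[[498. 238.]
 [526. -34.]
 [676. -18.]] 1.5
real	0m4.755s
user	0m2.844s
sys	0m0.083s
```

```bash
cat > plan.py <<'E'
from h import *
LP=np.array([593.5,-128.5,-.070])
def L(x,y): c,s=np.cos(LP[2]),np.sin(LP[2]); return [LP[0]+c*x-s*y,LP[1]+s*x+c*y]
def unL(p): c,s=np.cos(LP[2]),np.sin(LP[2]); d=np.array(p[:2])-LP[:2]; return np.array([c*d[0]+s*d[1],-s*d[0]+c*d[1]])
def now():
    s=state(); M=R.from_rotvec(s["ee_rot"]).as_matrix(); return np.array(s["ee_pos"]),np.arctan2(M[1,0],M[0,0]),M
def plan(wps,vmax=60,start=None):
    """wps: (x,y,z,yaw or None[,speed mm/row]) tool straight down; yaw = of tool x"""
    p,yaw,M=now() if start is None else start
    p=p.copy(); rows=[]
    for w in wps:
        v=w[4] if len(w)>4 else vmax; t=np.array(w[:3],float)
        dy=0 if w[3] is None else (w[3]-yaw+np.pi)%(2*np.pi)-np.pi
        n=max(1,int(np.ceil(max(np.linalg.norm(t-p)/v,abs(dy)/.18))))
        for k in range(n):
            d=(t-p)/(n-k); c,s=np.cos(yaw),np.sin(yaw)
            l=np.round(np.array([c*d[0]+s*d[1], s*d[0]-c*d[1], -d[2]])/10,2); a=np.round(-dy/n,3)
            rows.append((l.tolist(),float(a)))
            l=l*10; p=p+[c*l[0]+s*l[1],s*l[0]-c*l[1],-l[2]]; yaw-=a
    for i,(l,a) in enumerate(rows):
        if i%5==0: print("--")
        print('{"linear":%s,"twist":%s}'%(l,a))
    return p,yaw
F=np.pi-.070
E
python3 - <<'E'
from plan import *
print(now()); k=L(-118,-25)
plan([(300,150,200,F),(k[0],k[1],120,F),(k[0],k[1],58,F,20)])
E
```

```text
(array([146.99568174, 504.00234071, 231.3116236 ]), np.float64(2.8577962196316546), array([[-9.59999349e-01,  2.80002232e-01,  1.86397923e-06],
       [ 2.80002232e-01,  9.59999349e-01,  1.45446458e-05],
       [ 2.28311444e-06,  1.44847689e-05, -1.00000000e+00]]))
--
{"linear":[-3.51, -4.24, 0.45],"twist":-0.031}
{"linear":[-3.38, -4.35, 0.45],"twist":-0.031}
{"linear":[-3.25, -4.45, 0.45],"twist":-0.031}
{"linear":[-3.11, -4.55, 0.45],"twist":-0.031}
{"linear":[-2.96, -4.65, 0.44],"twist":-0.031}
--
{"linear":[-2.82, -4.74, 0.45],"twist":-0.031}
{"linear":[-2.66, -4.81, 0.44],"twist":-0.031}
{"linear":[-3.22, -4.72, 1.33],"twist":0.001}
{"linear":[-3.23, -4.71, 1.33],"twist":0.001}
{"linear":[-3.23, -4.71, 1.34],"twist":0.001}
--
{"linear":[-3.24, -4.71, 1.33],"twist":0.001}
{"linear":[-3.24, -4.7, 1.34],"twist":0.001}
{"linear":[-3.25, -4.7, 1.33],"twist":0.001}
{"linear":[0.0, 0.0, 1.55],"twist":-0.001}
{"linear":[0.0, 0.0, 1.55],"twist":-0.001}
--
{"linear":[0.0, 0.0, 1.55],"twist":-0.001}
{"linear":[0.0, 0.0, 1.55],"twist":-0.001}
```

Request:
step_arm(
  targets=[
    {"linear": [-3.51,-4.24,0.45],"twist": -0.031},
    {"linear": [-3.38,-4.35,0.45],"twist": -0.031},
    {"linear": [-3.25,-4.45,0.45],"twist": -0.031},
    {"linear": [-3.11,-4.55,0.45],"twist": -0.031},
    {"linear": [-2.96,-4.65,0.44],"twist": -0.031},
  ],
)

```text
time_s: 2.12
ee_pos: [256.8, 249.7, 209.0]
ee_rot: [0.2, 3.134, 0.001]
ft_force: [1.6, 1.5, -0.0]
width: 85.4
```

Request:
step_arm(
  targets=[
    {"linear": [-2.82,-4.74,0.45],"twist": -0.031},
    {"linear": [-2.66,-4.81,0.44],"twist": -0.031},
    {"linear": [-3.22,-4.72,1.33],"twist": 0},
    {"linear": [-3.23,-4.71,1.33],"twist": 0},
    {"linear": [-3.23,-4.71,1.34],"twist": 0},
  ],
)

```text
time_s: 2.75
ee_pos: [388.1, 0.5, 159.9]
ee_rot: [0.106, 3.138, -0.0]
ft_force: [1.1, 0.5, -0.1]
width: 85.3
```

Request:
step_arm(
  targets=[
    {"linear": [-3.24,-4.71,1.33],"twist": 0},
    {"linear": [-3.24,-4.7,1.34],"twist": 0},
    {"linear": [-3.25,-4.7,1.33],"twist": 0},
  ],
  fingers=0.4,
)

```text
time_s: 3.12
ee_pos: [475.6, -146.8, 119.6]
ee_rot: [0.106, 3.139, -0.0]
ft_force: [1.1, -0.5, 0.5]
width: 59.6
```

```bash
python3 - <<'E'
from plan import *
k=L(-118,-25); print(unL(now()[0]))
s=plan([(k[0],k[1],50,None,25)])
print("arc")
w=[]
for a in np.arange(.175,1.76,.175): q=L(-118-45*np.sin(a),-70+45*np.cos(a)); w.append((*q,50,None))
plan(w,start=(np.array([*k,50]),s[1],0))
E
```

```text
[-116.30102977  -26.47273148]
--
{"linear":[0.06, 0.05, 2.32],"twist":0.0}
{"linear":[0.05, 0.05, 2.32],"twist":0.0}
{"linear":[0.06, 0.05, 2.32],"twist":0.0}
arc
--
{"linear":[0.78, -0.07, -0.0],"twist":0.0}
{"linear":[0.76, -0.2, -0.0],"twist":0.0}
{"linear":[0.72, -0.33, -0.0],"twist":0.0}
{"linear":[0.64, -0.45, -0.0],"twist":0.0}
{"linear":[0.56, -0.56, -0.0],"twist":0.0}
--
{"linear":[0.45, -0.64, -0.0],"twist":0.0}
{"linear":[0.33, -0.71, -0.0],"twist":0.0}
{"linear":[0.2, -0.76, -0.0],"twist":0.0}
{"linear":[0.07, -0.79, -0.0],"twist":0.0}
{"linear":[-0.07, -0.78, -0.0],"twist":0.0}
```

Request:
step_arm(
  targets=[
    {"linear": [0.06,0.05,2.3]},
    {"linear": [0.05,0.05,2.3]},
    {"linear": [0.06,0.05,2.3]},
    {"linear": [0,0,0]},
  ],
  fingers=0.1,
)

```text
schema error: expected keys linear, twist
```

Request:
step_arm(
  targets=[
    {"linear": [0,0,0]},
    {"linear": [0,0,0]},
    {"linear": [0,0,0]},
    {"linear": [0,0,0]},
  ],
  fingers=-0.8,
  newtons=25,
)

```text
schema error: expected keys linear, twist
```

Request:
step_arm(
  targets=[
    {"linear": [0.06,0.05,2.3],"twist": 0},
    {"linear": [0.05,0.05,2.3],"twist": 0},
    {"linear": [0.06,0.05,2.3],"twist": 0},
    {"linear": [0,0,0],"twist": 0},
  ],
  fingers=0.1,
)

```text
time_s: 3.62
ee_pos: [472.0, -142.6, 49.8]
ee_rot: [-0.105, -3.137, -0.002]
ft_force: [-0.1, -0.1, 0.1]
width: 46.9
```

Request:
step_arm(
  targets=[
    {"linear": [0,0,0],"twist": 0},
    {"linear": [0,0,0],"twist": 0},
    {"linear": [0,0,0],"twist": 0},
  ],
  fingers=-0.8,
  newtons=25,
)

```text
time_s: 4.0
ee_pos: [474.1, -145.9, 52.3]
ee_rot: [0.107, 3.138, -0.009]
ft_force: [-1.8, -10.8, -1.8]
width: 19.0
```

Request:
step_arm(
  targets=[
    {"linear": [0.78,-0.07,0],"twist": 0},
    {"linear": [0.76,-0.2,0],"twist": 0},
    {"linear": [0.72,-0.33,0],"twist": 0},
    {"linear": [0.64,-0.45,0],"twist": 0},
    {"linear": [0.56,-0.56,0],"twist": 0},
  ],
)

```text
time_s: 4.62
ee_pos: [438.1, -154.6, 52.3]
ee_rot: [0.102, 3.138, 0.008]
ft_force: [-1.9, 15.9, 13.0]
width: 19.3
```

Request:
step_arm(
  targets=[
    {"linear": [0.45,-0.64,0],"twist": 0},
    {"linear": [0.33,-0.71,0],"twist": 0},
    {"linear": [0.2,-0.76,0],"twist": 0},
    {"linear": [0.07,-0.79,0],"twist": 0},
    {"linear": [-0.07,-0.78,0],"twist": 0},
  ],
)

```text
time_s: 5.25
ee_pos: [423.5, -190.7, 51.3]
ee_rot: [-0.103, -3.137, -0.006]
ft_force: [-2.9, 7.7, 1.5]
width: 19.8
```

```bash
python3 - <<'E'
from plan import *
s=state();print(s["width"],s["ft_force"],now()[:2],unL(now()[0]))
for c in("top","scene"):
    grab_frame(c)
    for t in("link_knob","link_pivot"):
        for d in nets.landmark_of(t,c)[:2]: p=world(d["at"],c);print(c,t,round(d["p"],2),np.round(p),np.round(unL(p)))
E
```

```text
19.77339539362593 [-2.88974925  7.65905784  1.54042951] (array([ 423.49733748, -190.66915029,   51.34716133]), np.float64(3.076236512335979)) [-165.23803865  -73.90736833]
top link_knob 0.59 [ 427. -188.   60.] [-162.  -71.]
top link_pivot 0.56 [ 469. -193.   49.] [-120.  -73.]
scene link_knob 0.53 [ 424. -188.   57.] [-165.  -71.]
scene link_pivot 0.88 [ 470. -192.   51.] [-119.  -72.]
```

```bash
python3 - <<'E'
from plan import *
p=now()[0]; print(unL((523.6,-122.1)))
s=plan([(p[0],p[1],112,F,31),(523.6,-121.9,100,F,55),(523.6,-121.9,14,F,30)])
print("slide")
q=L(-140,1); a=L(-170,95);print(a)
plan([(523.6,-121.9,16.5,F),(*q,16.5,F,12),(*q,60,F,40),(*a,60,F),(*a,16,F,22)],start=(np.array([523.6,-121.9,14]),F,0))
E
```

```text
[-70.17644914   1.49532137]
--
{"linear":[0.0, 0.0, -3.03],"twist":0.002}
{"linear":[0.0, 0.0, -3.03],"twist":0.002}
{"linear":[-3.16, 2.55, 0.4],"twist":-0.0}
{"linear":[-3.16, 2.56, 0.4],"twist":-0.0}
{"linear":[-3.15, 2.55, 0.4],"twist":-0.0}
--
{"linear":[-0.0, 0.0, 2.87],"twist":-0.0}
{"linear":[-0.0, 0.0, 2.86],"twist":-0.0}
{"linear":[-0.0, 0.0, 2.87],"twist":-0.0}
slide
[np.float64(430.5609004540081), np.float64(-21.84237092855787)]
--
{"linear":[0.0, 0.0, -0.25],"twist":-0.0}
{"linear":[1.16, -0.01, -0.0],"twist":-0.0}
{"linear":[1.16, -0.01, -0.0],"twist":-0.0}
{"linear":[1.17, -0.01, -0.0],"twist":-0.0}
{"linear":[1.16, -0.01, -0.0],"twist":-0.0}
--
{"linear":[1.17, -0.01, -0.0],"twist":-0.0}
{"linear":[1.16, -0.02, -0.0],"twist":-0.0}
{"linear":[0.0, 0.0, -2.17],"twist":-0.0}
{"linear":[0.0, 0.0, -2.18],"twist":-0.0}
{"linear":[1.5, 4.7, -0.0],"twist":-0.0}
--
{"linear":[1.5, 4.7, -0.0],"twist":-0.0}
{"linear":[0.0, 0.0, 1.47],"twist":-0.0}
{"linear":[0.0, 0.0, 1.46],"twist":-0.0}
{"linear":[0.0, 0.0, 1.47],"twist":-0.0}
```

Request:
step_arm(
  targets=[
    {"linear": [0,0,0],"twist": 0},
    {"linear": [0,0,0],"twist": 0},
    {"linear": [0,0,-3.0],"twist": 0},
    {"linear": [0,0,-3.05],"twist": 0},
  ],
  fingers=0,
)

```text
time_s: 6.05
ee_pos: [425.5, -193.2, 112.5]
ee_rot: [0.105, 3.14, -0.0]
ft_force: [0.9, -0.5, -0.1]
width: 42.6
```

Request:
step_arm(
  targets=[
    {"linear": [-3.16,2.55,0.4],"twist": 0.002},
    {"linear": [-3.16,2.55,0.4],"twist": 0},
    {"linear": [-3.16,2.55,0.4],"twist": 0},
    {"linear": [0,0,1],"twist": 0},
  ],
  fingers=0.5,
)

```text
time_s: 6.55
ee_pos: [527.9, -122.2, 89.9]
ee_rot: [0.104, 3.137, -0.001]
ft_force: [-0.3, -0.9, -0.1]
width: 64.2
```

```bash
python3 - <<'E'
from plan import *
print(now(),state()["width"])
plan([(523.6,-121.9,14,F,26)])
E
```

```text
(array([ 527.87777983, -122.18612542,   89.94757784]), np.float64(3.075544999322151), array([[-9.97814882e-01,  6.60015365e-02,  3.04273356e-03],
       [ 6.59993297e-02,  9.97819330e-01, -8.20145331e-04],
       [-3.09022921e-03, -6.17534841e-04, -9.99995035e-01]])) 64.18125884735143
--
{"linear":[0.14, 0.0, 2.53],"twist":0.001}
{"linear":[0.14, 0.0, 2.53],"twist":0.001}
{"linear":[0.15, -0.0, 2.53],"twist":0.001}
```

Request:
step_arm(
  targets=[
    {"linear": [0.08,0.0,2.5],"twist": 0},
    {"linear": [0.08,0,2.5],"twist": 0},
    {"linear": [0.08,0,2.5],"twist": 0},
    {"linear": [0,0,0],"twist": 0},
  ],
)

```text
time_s: 7.05
ee_pos: [520.7, -122.9, 13.2]
ee_rot: [-0.109, -3.136, -0.001]
ft_force: [-0.9, 0.6, 0.4]
width: 64.1
```

Request:
step_arm(
  targets=[
    {"linear": [0,0,0],"twist": 0},
    {"linear": [0,0,0],"twist": 0},
    {"linear": [0,0,0],"twist": 0},
  ],
  fingers=-0.6,
  newtons=40,
)

```text
time_s: 7.42
ee_pos: [523.5, -123.4, 15.6]
ee_rot: [0.108, 3.138, -0.001]
ft_force: [-1.5, -0.7, 7.2]
width: 43.3
```

Request:
step_arm(
  targets=[
    {"linear": [0,0,-0.2],"twist": 0},
    {"linear": [1.16,-0.01,0],"twist": 0},
    {"linear": [1.16,-0.01,0],"twist": 0},
    {"linear": [1.16,-0.01,0],"twist": 0},
    {"linear": [1.16,-0.01,0],"twist": 0},
  ],
)

```text
time_s: 8.05
ee_pos: [475.3, -120.0, 16.5]
ee_rot: [-0.108, -3.139, -0.0]
ft_force: [-0.2, -0.7, -1.4]
width: 43.5
```

Request:
step_arm(
  targets=[
    {"linear": [1.16,0,0],"twist": 0},
    {"linear": [1.16,0,0],"twist": 0},
    {"linear": [0.3,0,0],"twist": 0},
    {"linear": [0,0,0],"twist": 0},
  ],
)

```text
time_s: 8.55
ee_pos: [450.4, -118.5, 16.6]
ee_rot: [0.108, 3.139, -0.0]
ft_force: [-0.4, -0.9, -1.5]
width: 43.4
```

Request:
step_arm(
  targets=[
    {"linear": [0,0,-2.2],"twist": 0},
    {"linear": [0,0,-2.2],"twist": 0},
    {"linear": [1.5,4.7,0],"twist": 0},
    {"linear": [1.5,4.7,0],"twist": 0},
    {"linear": [0,0,1],"twist": 0},
  ],
)

```text
time_s: 9.18
ee_pos: [426.4, -20.1, 50.8]
ee_rot: [0.102, 3.14, 0.001]
ft_force: [0.1, -0.4, -1.2]
width: 43.4
```

Request:
step_arm(
  targets=[
    {"linear": [0,0,1.2],"twist": 0},
    {"linear": [0,0,1.2],"twist": 0},
    {"linear": [0,0,1.0],"twist": 0},
    {"linear": [0,0,0],"twist": 0},
  ],
)

```text
time_s: 9.68
ee_pos: [426.6, -23.0, 15.7]
ee_rot: [-0.11, -3.139, -0.0]
ft_force: [0.3, -0.8, -1.4]
width: 43.6
```

Request:
step_arm(
  targets=[
    {"linear": [0,0,0.15],"twist": 0},
    {"linear": [0,0,0],"twist": 0},
  ],
)

```text
time_s: 9.93
ee_pos: [426.8, -22.9, 15.1]
ee_rot: [-0.109, -3.14, 0.001]
ft_force: [-1.2, -1.1, 3.7]
width: 43.5
```

Request:
step_arm(
  targets=[
    {"linear": [0,0,0],"twist": 0},
    {"linear": [0,0,0],"twist": 0},
    {"linear": [0,0,-4],"twist": 0},
    {"linear": [0,0,-5],"twist": 0},
  ],
  fingers=0.6,
)

```text
time_s: 10.42
ee_pos: [426.0, -22.3, 105.4]
ee_rot: [-0.108, -3.138, -0.001]
ft_force: [1.3, -0.8, -0.4]
width: 68.7
```

Request:
step_arm(
  targets=[
    {"linear": [0,0,-4],"twist": 0},
    {"linear": [0,0,0],"twist": 0},
  ],
  fingers=0.8,
)

```text
time_s: 10.68
ee_pos: [429.0, -23.0, 147.6]
ee_rot: [0.108, 3.134, -0.002]
ft_force: [-0.3, 0.1, 0.1]
width: 76.9
```

```bash
python3 - <<'E'
from plan import *
for c in("top","scene"): grab_frame(c)
f=fit_ct("ct_ref_c",BG,(462,101)); print(f)
for d in nets.landmark_of("ct_ref_c","scene")[:2]: print(world(d["at"],"scene"))
print(now()[:2])
x,y,a=f[0]
plan([(x,y,115,np.pi+a),(x,y,15,np.pi+a,35)])
E
```

```text
(array([ 4.62966780e+02,  1.01186210e+02, -8.54679479e-02]), np.float64(0.93), ['top', 'scene'])
[459.7457417  101.41093121  28.92975812]
[ 425.24148996 -188.03135288   58.87154825]
(array([425.91024243, -22.3195034 , 143.8025084 ]), np.float64(3.0727812755025874))
--
{"linear":[-0.95, 4.19, 0.96],"twist":0.006}
{"linear":[-0.92, 4.2, 0.96],"twist":0.006}
{"linear":[-0.9, 4.2, 0.96],"twist":0.006}
{"linear":[-0.0, 0.0, 3.33],"twist":-0.0}
{"linear":[-0.0, 0.0, 3.34],"twist":-0.0}
--
{"linear":[-0.0, 0.0, 3.33],"twist":-0.0}
```

Request:
step_arm(
  targets=[
    {"linear": [-0.95,4.2,1.0],"twist": 0.006},
    {"linear": [-0.92,4.2,1.0],"twist": 0.006},
    {"linear": [-0.9,4.2,1.0],"twist": 0.006},
    {"linear": [0,0,2.0],"twist": 0},
    {"linear": [0,0,0],"twist": 0},
  ],
)

```text
time_s: 11.55
ee_pos: [461.9, 101.3, 93.0]
ee_rot: [-0.135, -3.134, 0.001]
ft_force: [-1.0, -0.5, 0.9]
width: 77.1
```

```bash
python3 - <<'E'
from plan import *
print(now()[:2],state()["width"])
plan([(463,101.2,15.5,np.pi-.0855,30)])
E
```

```text
(array([461.9030913 , 101.30737085,  93.01077221]), np.float64(3.055743158395378)) 77.11917061797935
--
{"linear":[-0.04, -0.0, 2.58],"twist":-0.0}
{"linear":[-0.04, -0.0, 2.59],"twist":-0.0}
{"linear":[-0.03, -0.0, 2.58],"twist":-0.0}
```

Request:
step_arm(
  targets=[
    {"linear": [-0.04,0,2.6],"twist": 0},
    {"linear": [-0.04,0,2.6],"twist": 0},
    {"linear": [-0.04,0,2.5],"twist": 0},
    {"linear": [0,0,0],"twist": 0},
  ],
)

```text
time_s: 12.05
ee_pos: [463.6, 100.3, 17.0]
ee_rot: [-0.138, -3.135, 0.001]
ft_force: [0.1, -0.3, -0.4]
width: 77.0
```

Request:
step_arm(
  targets=[
    {"linear": [0,0,0],"twist": 0},
    {"linear": [0,0,0],"twist": 0},
    {"linear": [0,0,0],"twist": 0},
  ],
  fingers=-0.2,
  newtons=60,
)

```text
time_s: 12.42
ee_pos: [466.0, 100.8, 19.2]
ee_rot: [0.137, 3.137, -0.0]
ft_force: [-0.7, -1.6, 6.9]
width: 55.6
```

Request:
step_arm(
  targets=[
    {"linear": [0,0,-2.4],"twist": 0},
    {"linear": [0,0,-2.4],"twist": 0},
    {"linear": [0,0,-2.4],"twist": 0},
    {"linear": [0,0,0],"twist": 0},
  ],
)

```text
time_s: 12.92
ee_pos: [466.5, 101.1, 91.6]
ee_rot: [0.136, 3.135, 0.001]
ft_force: [0.3, -0.1, -1.7]
width: 55.4
```

```bash
python3 - <<'E'
from plan import *
p=now()[0];print(now()[:2],state()["width"],state()["ft_force"])
q=L(-165,0);print(q)
plan([(*q,p[2],F,55)])
E
```

```text
(array([466.45362836, 101.09167372,  91.62578146]), np.float64(3.0548541360479162)) 55.39381845473349 [ 0.34011977 -0.14543932 -1.67182104]
[np.float64(428.90408495820884), np.float64(-116.9594301893071)]
--
{"linear":[0.37, -4.41, -0.0],"twist":-0.003}
{"linear":[0.38, -4.41, -0.0],"twist":-0.003}
{"linear":[0.4, -4.41, -0.0],"twist":-0.003}
{"linear":[0.41, -4.4, -0.0],"twist":-0.003}
{"linear":[0.42, -4.41, -0.0],"twist":-0.003}
```

Request:
step_arm(
  targets=[
    {"linear": [0.37,-4.41,0],"twist": -0.003},
    {"linear": [0.38,-4.41,0],"twist": -0.003},
    {"linear": [0.4,-4.41,0],"twist": -0.003},
    {"linear": [0.41,-4.4,0],"twist": -0.003},
    {"linear": [0.42,-4.41,0],"twist": -0.003},
  ],
)

```text
time_s: 13.55
ee_pos: [426.6, -118.3, 89.1]
ee_rot: [-0.112, -3.139, -0.001]
ft_force: [0.7, 0.4, -2.3]
width: 55.4
```

Request:
step_arm(
  targets=[
    {"linear": [0,0,0],"twist": 0},
    {"linear": [0,0,2.5],"twist": 0},
    {"linear": [0,0,2.5],"twist": 0},
    {"linear": [0,0,2.0],"twist": 0},
    {"linear": [0,0,0],"twist": 0},
  ],
)

```text
time_s: 14.18
ee_pos: [426.7, -115.9, 18.7]
ee_rot: [-0.112, -3.138, -0.002]
ft_force: [-0.2, 0.8, -2.4]
width: 55.5
```

```bash
python3 - <<'E'
from plan import *
F2={c:grab_frame(c) for c in("top","scene")}
print(now()[:2],unL(now()[0]),state()["width"],state()["ft_force"])
print(fit_ct("ct_ref_c",BG,now()[0][:2],cams=("top",)),fit_ct("ct_ref_c",BG,now()[0][:2],cams=("scene",)))
a=F2["top"][215:295,325:425];b=F2["scene"][215:295,295:395]
cv2.imwrite("pics/i1.png",cv2.resize(np.hstack([a,b]),(800,320),interpolation=cv2.INTER_CUBIC)[:,:,::-1])
E
```

```text
(array([ 427.00565468, -116.23519036,   19.33329717]), np.float64(3.0704532166885232)) [-166.94443641    0.58968454] 55.377514290782045 [ 0.1820228  -0.53336255 -2.70994723]
(array([ 427.00565468, -116.23519036,    0.        ]), np.float64(1.0), []) (array([ 4.23360800e+02, -1.13210962e+02,  3.03236260e-01]), np.float64(0.79), ['scene'])
```

View pics/i1.png

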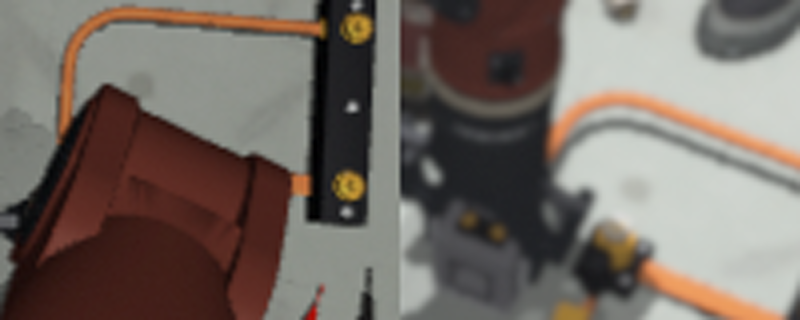

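The scene view shows the big CT upright in the gripper at about pixel (470,250) of the picture, standing square before the bar's tip. The top view is hidden by the arm, so the threading will rely on the fitted loop pose and the wrist force.

```bash
cat >> plan.py <<'E'
def C(s): # centreline, s=0 at x=-110, loop frame (extends straight beyond)
    if s<65: return np.array([-110+s,0.])
    a=(s-65)/45
    if a<np.pi/2: return np.array([-45+45*np.sin(a),-45+45*np.cos(a)])
    return np.array([0,-45-(s-65-45*np.pi/2)])
S0=65+45*np.pi/2-45  # loop y = -(s-S0) on rear leg
def thread(h,z,yend,v=12,vb=7,off=(0,0)):
    p,yaw,M=now(); s=unL(p)[0]+110; end=S0-yend; w=[]
    while s<end-.5:
        bend=(65-h-8<s<65+70.7+h); s=min(end,s+(vb if bend else v))
        c=np.mean([C(t) for t in np.linspace(s-h,s+h,41)],0); d=C(s+h)-C(s-h)
        g=L(*c); w.append((g[0]+off[0],g[1]+off[1],z,LP[2]+np.arctan2(d[1],d[0])+np.pi,100))
    return plan(w)
E
python3 - <<'E'
from plan import *
print(thread(18,19.3,-168.5)); print(L(0,-171))
E
```

```text
--
{"linear":[-1.2, -0.02, 0.05],"twist":-0.001}
{"linear":[-1.2, 0.0, -0.0],"twist":-0.0}
{"linear":[-1.2, 0.0, -0.0],"twist":-0.0}
{"linear":[-1.2, 0.0, -0.0],"twist":-0.0}
{"linear":[-1.2, 0.0, -0.0],"twist":-0.0}
--
{"linear":[-1.2, 0.0, -0.0],"twist":-0.0}
{"linear":[-1.2, 0.0, -0.0],"twist":-0.0}
{"linear":[-1.2, 0.0, -0.0],"twist":-0.0}
{"linear":[-0.7, 0.0, -0.0],"twist":-0.0}
{"linear":[-0.7, 0.0, -0.0],"twist":0.012}
--
{"linear":[-0.7, -0.01, -0.0],"twist":0.043}
{"linear":[-0.69, -0.03, -0.0],"twist":0.073}
{"linear":[-0.69, -0.03, -0.0],"twist":0.103}
{"linear":[-0.68, -0.05, -0.0],"twist":0.134}
{"linear":[-0.68, -0.05, -0.0],"twist":0.155}
--
{"linear":[-0.68, -0.05, -0.0],"twist":0.155}
{"linear":[-0.68, -0.06, -0.0],"twist":0.156}
{"linear":[-0.67, -0.05, -0.0],"twist":0.155}
{"linear":[-0.68, -0.05, -0.0],"twist":0.156}
{"linear":[-0.68, -0.05, -0.0],"twist":0.146}
--
{"linear":[-0.69, -0.04, -0.0],"twist":0.116}
{"linear":[-0.69, -0.03, -0.0],"twist":0.085}
{"linear":[-0.7, -0.02, -0.0],"twist":0.055}
{"linear":[-0.69, -0.01, -0.0],"twist":0.025}
{"linear":[-0.7, -0.0, -0.0],"twist":0.001}
--
{"linear":[-1.2, -0.0, -0.0],"twist":0.0}
{"linear":[-1.2, -0.01, -0.0],"twist":0.0}
{"linear":[-1.2, 0.0, -0.0],"twist":0.0}
{"linear":[-1.2, 0.0, -0.0],"twist":0.0}
{"linear":[-1.2, 0.0, -0.0],"twist":0.0}
--
{"linear":[-1.2, 0.0, -0.0],"twist":0.0}
{"linear":[-1.2, 0.0, -0.0],"twist":0.0}
{"linear":[-1.2, 0.0, -0.0],"twist":0.0}
{"linear":[-0.48, 0.0, -0.0],"twist":0.0}
(array([ 581.70852705, -296.55685889,   19.27935139]), np.float64(1.5012742290156371))
[np.float64(581.5397731052819), np.float64(-299.08122104331085)]
```

Request:
step_arm(
  targets=[
    {"linear": [-1.2,-0.02,0.0],"twist": 0},
    {"linear": [-1.2,0,0],"twist": 0},
    {"linear": [-1.2,0,0],"twist": 0},
    {"linear": [-1.2,0,0],"twist": 0},
    {"linear": [-1.2,0,0],"twist": 0},
  ],
)

```text
time_s: 15.0
ee_pos: [488.3, -121.7, 20.0]
ee_rot: [-0.113, -3.14, 0.0]
ft_force: [0.0, 0.5, -1.4]
width: 55.0
```

Request:
step_arm(
  targets=[
    {"linear": [0,0,0],"twist": 0},
  ],
)

```text
time_s: 15.12
ee_pos: [488.4, -121.8, 20.0]
ee_rot: [0.112, 3.139, -0.0]
ft_force: [-0.6, -0.1, -2.7]
width: 55.2
```

Request:
step_arm(
  targets=[
    {"linear": [-1.2,0,0],"twist": 0},
    {"linear": [-1.2,0,0],"twist": 0},
    {"linear": [-1.2,0,0],"twist": 0},
    {"linear": [-0.7,0,0],"twist": 0},
    {"linear": [-0.7,0,0],"twist": 0.012},
  ],
)

```text
time_s: 15.75
ee_pos: [537.6, -125.2, 19.9]
ee_rot: [-0.132, -3.138, -0.0]
ft_force: [-0.4, 0.3, -3.2]
width: 55.4
```

Request:
step_arm(
  targets=[
    {"linear": [-0.7,-0.01,0],"twist": 0.043},
    {"linear": [-0.69,-0.03,0],"twist": 0.073},
    {"linear": [-0.69,-0.03,0],"twist": 0.103},
    {"linear": [-0.68,-0.05,0],"twist": 0.134},
    {"linear": [-0.68,-0.05,0],"twist": 0.155},
  ],
)

```text
time_s: 16.38
ee_pos: [570.2, -134.6, 19.9]
ee_rot: [-0.924, -3.002, 0.0]
ft_force: [-0.0, 0.1, -2.3]
width: 55.3
```

```bash
python3 - <<'E'
from plan import *
print(now()[:2],unL(now()[0]),state()["width"],state()["ft_force"])
E
```

```text
(array([ 570.17339369, -134.55996009,   19.92237019]), np.float64(2.5445494493544567)) [-22.84562859  -7.67664851] 55.2533161693853 [-0.00799867  0.10407213 -2.32854351]
```

Request:
step_arm(
  targets=[
    {"linear": [-0.68,-0.05,0],"twist": 0.155},
    {"linear": [-0.68,-0.06,0],"twist": 0.156},
    {"linear": [-0.67,-0.05,0],"twist": 0.155},
    {"linear": [-0.68,-0.05,0],"twist": 0.156},
    {"linear": [-0.68,-0.05,0],"twist": 0.146},
  ],
)

```text
time_s: 17.0
ee_pos: [588.6, -162.3, 19.9]
ee_rot: [-1.982, -2.437, 0.0]
ft_force: [-0.4, -0.8, -1.8]
width: 55.1
```

Request:
step_arm(
  targets=[
    {"linear": [-0.69,-0.04,0],"twist": 0.116},
    {"linear": [-0.69,-0.03,0],"twist": 0.085},
    {"linear": [-0.7,-0.02,0],"twist": 0.055},
    {"linear": [-0.69,-0.01,0],"twist": 0.025},
    {"linear": [-0.7,0,0],"twist": 0},
  ],
)

```text
time_s: 17.62
ee_pos: [588.8, -197.0, 19.9]
ee_rot: [-2.297, -2.143, 0.0]
ft_force: [-0.9, -0.5, -2.8]
width: 55.5
```

```bash
python3 - <<'E'
from plan import *
print(now()[:2],unL(now()[0]),state()["width"],state()["ft_force"])
thread(18,now()[0][2],-168)
E
```

```text
(array([ 588.78177785, -197.03284157,   19.88768709]), np.float64(1.5011779037063708)) [  0.08671485 -68.69501055] 55.53267947057574 [-0.89718995 -0.50737848 -2.81018451]
--
{"linear":[1.38, -0.17, -0.0],"twist":-0.138}
{"linear":[1.38, 0.03, -0.0],"twist":-0.138}
{"linear":[1.37, 0.21, -0.0],"twist":-0.138}
{"linear":[-0.68, -0.05, -0.0],"twist":0.144}
{"linear":[-0.68, -0.04, -0.0],"twist":0.113}
--
{"linear":[-0.7, -0.03, -0.0],"twist":0.083}
{"linear":[-0.69, -0.02, -0.0],"twist":0.052}
{"linear":[-0.7, -0.0, -0.0],"twist":0.022}
{"linear":[-0.7, -0.0, -0.0],"twist":0.0}
{"linear":[-1.2, -0.0, -0.0],"twist":0.0}
--
{"linear":[-1.2, -0.01, -0.0],"twist":0.0}
{"linear":[-1.2, 0.0, -0.0],"twist":0.0}
{"linear":[-1.2, 0.0, -0.0],"twist":0.0}
{"linear":[-1.2, 0.0, -0.0],"twist":0.0}
{"linear":[-1.2, 0.0, -0.0],"twist":0.0}
--
{"linear":[-1.2, 0.0, -0.0],"twist":0.0}
{"linear":[-1.2, 0.0, -0.0],"twist":0.0}
{"linear":[-0.36, 0.0, -0.0],"twist":0.0}
```

Request:
step_arm(
  targets=[
    {"linear": [-1.2,0,0],"twist": 0},
    {"linear": [-1.2,0,0],"twist": 0},
    {"linear": [-1.2,0,0],"twist": 0},
    {"linear": [-1.2,0,0],"twist": 0},
    {"linear": [-1.2,0,0],"twist": 0},
  ],
)

```text
time_s: 18.25
ee_pos: [584.6, -257.5, 20.0]
ee_rot: [-2.298, -2.142, -0.0]
ft_force: [-0.4, -0.6, -2.7]
width: 55.4
```

Request:
step_arm(
  targets=[
    {"linear": [-1.2,0,0],"twist": 0},
    {"linear": [-1.2,0,0],"twist": 0},
    {"linear": [-1.0,0,0],"twist": 0},
    {"linear": [-0.3,0,0.05],"twist": 0},
    {"linear": [0,0,0.05],"twist": 0},
  ],
)

```text
time_s: 18.88
ee_pos: [582.0, -293.5, 18.9]
ee_rot: [-2.298, -2.142, -0.0]
ft_force: [0.2, 0.3, -2.2]
width: 55.6
```

Request:
step_arm(
  targets=[
    {"linear": [-0.2,0,0],"twist": 0},
    {"linear": [-0.2,0,0],"twist": 0},
  ],
)

```text
time_s: 19.12
ee_pos: [581.9, -297.3, 19.0]
ee_rot: [-2.297, -2.143, 0.0]
ft_force: [-0.9, -0.3, -2.4]
width: 55.6
```

Request:
step_arm(
  targets=[
    {"linear": [-0.2,0,0],"twist": 0},
  ],
)

```text
time_s: 19.25
ee_pos: [581.8, -299.5, 19.1]
ee_rot: [2.297, 2.143, -0.0]
ft_force: [-0.3, -0.0, -1.9]
width: 55.5
```

Request:
step_arm(
  targets=[
    {"linear": [-0.15,0,0.03],"twist": 0},
  ],
)

```text
time_s: 19.38
ee_pos: [581.6, -301.1, 18.8]
ee_rot: [2.298, 2.142, 0.0]
ft_force: [-0.2, -0.3, -1.9]
width: 55.4
```

Request:
step_arm(
  targets=[
    {"linear": [-0.15,0,0.02],"twist": 0},
  ],
)

```text
time_s: 19.5
ee_pos: [581.4, -302.6, 18.5]
ee_rot: [-2.298, -2.142, 0.0]
ft_force: [0.7, -0.8, -1.5]
width: 55.2
```

Request:
step_arm(
  targets=[
    {"linear": [-0.1,0,0],"twist": 0},
  ],
)

```text
time_s: 19.62
ee_pos: [581.4, -303.5, 18.5]
ee_rot: [-2.298, -2.142, -0.0]
ft_force: [0.8, 3.4, -1.1]
width: 55.5
```

Request:
step_arm(
  targets=[
    {"linear": [-0.08,0,0.05],"twist": 0},
    {"linear": [0,0,0.05],"twist": 0},
  ],
)

```text
time_s: 19.88
ee_pos: [581.4, -303.5, 17.7]
ee_rot: [-2.297, -2.142, -0.001]
ft_force: [-1.3, 6.4, 5.9]
width: 55.3
```

Request:
step_arm(
  targets=[
    {"linear": [0,0,0.05],"twist": 0},
    {"linear": [0,0,0],"twist": 0},
  ],
)

```text
time_s: 20.12
ee_pos: [581.3, -303.5, 17.7]
ee_rot: [-2.297, -2.142, -0.001]
ft_force: [-1.8, 5.8, 6.5]
width: 55.8
```

Request:
step_arm(
  targets=[
    {"linear": [0,0,0],"twist": 0},
    {"linear": [0,0,0],"twist": 0},
    {"linear": [0,0,-2.5],"twist": 0},
    {"linear": [0,0,-5],"twist": 0},
    {"linear": [0,0,-5],"twist": 0},
  ],
  fingers=0.7,
)

```text
time_s: 20.75
ee_pos: [581.1, -304.5, 143.2]
ee_rot: [-2.298, -2.142, 0.001]
ft_force: [0.5, 0.2, 1.1]
width: 72.8
```

```bash
cat > look.py <<'E'
from plan import *
def look(tag=None,box=None):
    F={c:grab_frame(c) for c in("top","scene")}
    s=state();print("t",s["time_s"],now()[:2],unL(now()[0]),round(s["width"],1),np.round(s["ft_force"],1))
    return F
def cts():
    """all small-CT detections in world xy"""
    for c in("top","scene"):
        for d in nets.landmark_of("ct_1_c",c): p=world(d["at"],c);print(c,round(d["p"],2),np.round(p),"loop",np.round(unL(p)))
E
python3 - <<'E'
from look import *
F2=look(); cts()
f=fit_ct("ct_1_c",SM,(427,-23)); print(f)
print(fit_ct("ct_ref_c",BG,L(0,-171)),L(0,-171))
if f[2]:
    x,y,a=f[0]; plan([(560,-200,150,now()[1]-(-.9)),(480,-60,140,F),(x,y,110,np.pi+a),(x,y,16,np.pi+a,32)])
E
```

```text
t 20.85 (array([ 584.29039833, -306.55357404,  148.21294335]), np.float64(1.5005684827408337)) [   3.26652659 -178.26166665] 72.6 [ 0.1 -0.7 -0.2]
top 0.62 [424. -22.  30.] loop [-177.   95.]
scene 0.53 [429. -19.  30.] loop [-172.   98.]
(array([ 4.29198561e+02, -2.32670174e+01, -1.07950860e-01]), np.float64(0.75), ['top', 'scene'])
(array([ 581.04138285, -299.49045912,   -1.55952887]), np.float64(0.9), ['top', 'scene']) [np.float64(581.5397731052819), np.float64(-299.08122104331085)]
--
{"linear":[1.7, -0.46, -0.16],"twist":-0.15}
{"linear":[1.75, -0.2, -0.16],"twist":-0.15}
{"linear":[1.76, 0.06, -0.16],"twist":-0.15}
{"linear":[1.74, 0.32, -0.16],"twist":-0.15}
{"linear":[1.67, 0.58, -0.16],"twist":-0.15}
--
{"linear":[1.56, 0.82, -0.16],"twist":-0.15}
{"linear":[3.84, 1.23, 0.25],"twist":-0.168}
{"linear":[3.58, 1.86, 0.25],"twist":-0.168}
{"linear":[3.21, 2.43, 0.25],"twist":-0.168}
{"linear":[2.77, 2.93, 0.25],"twist":-0.168}
--
{"linear":[2.66, 1.66, 1.5],"twist":0.02}
{"linear":[2.69, 1.6, 1.5],"twist":0.02}
{"linear":[-0.0, 0.0, 3.13],"twist":-0.0}
{"linear":[-0.0, 0.0, 3.13],"twist":-0.0}
{"linear":[-0.0, 0.0, 3.14],"twist":-0.0}
```

Request:
step_arm(
  targets=[
    {"linear": [1.7,-0.46,-0.2],"twist": -0.15},
    {"linear": [1.75,-0.2,-0.2],"twist": -0.15},
    {"linear": [1.76,0.06,-0.2],"twist": -0.15},
    {"linear": [1.74,0.32,-0.2],"twist": -0.15},
    {"linear": [1.67,0.58,-0.2],"twist": -0.15},
  ],
)

```text
time_s: 21.78
ee_pos: [563.5, -216.9, 150.9]
ee_rot: [-1.346, -2.837, -0.0]
ft_force: [0.3, 0.4, -0.2]
width: 72.6
```

Request:
step_arm(
  targets=[
    {"linear": [1.56,0.82,-0.2],"twist": -0.15},
    {"linear": [3.84,1.23,0],"twist": -0.168},
    {"linear": [3.58,1.86,0],"twist": -0.168},
    {"linear": [3.21,2.43,0],"twist": -0.168},
    {"linear": [2.77,2.93,0],"twist": -0.168},
  ],
)

```text
time_s: 22.4
ee_pos: [479.4, -59.3, 153.1]
ee_rot: [-0.1, -3.138, -0.001]
ft_force: [-0.0, 0.4, 0.6]
width: 72.6
```

Request:
step_arm(
  targets=[
    {"linear": [2.66,1.66,1.5],"twist": 0.0},
    {"linear": [2.69,1.6,1.5],"twist": 0.0},
    {"linear": [0,0,0],"twist": 0},
  ],
  fingers=0.5,
)

```text
time_s: 22.78
ee_pos: [426.3, -22.9, 122.4]
ee_rot: [-0.106, -3.135, -0.002]
ft_force: [0.1, 0.1, 0.3]
width: 64.1
```

```bash
python3 - <<'E'
from look import *
print(now()[:2]); plan([(427.3,-23,80,F,32)]); plan([(427.3,-23,15.5,F,32)])
E
```

```text
(array([426.3290574 , -22.85934321, 122.39538337]), np.float64(3.0740397468026472))
--
{"linear":[-0.05, -0.0, 2.12],"twist":0.001}
{"linear":[-0.05, -0.01, 2.12],"twist":0.001}
--
{"linear":[-0.02, -0.0, 2.67],"twist":0.001}
{"linear":[-0.03, -0.0, 2.67],"twist":0.001}
{"linear":[-0.02, -0.0, 2.67],"twist":0.001}
{"linear":[-0.03, -0.01, 2.68],"twist":0.001}
```

Request:
step_arm(
  targets=[
    {"linear": [-0.02,0,2.67],"twist": 0.001},
    {"linear": [-0.03,0,2.67],"twist": 0.001},
    {"linear": [-0.02,0,2.67],"twist": 0},
    {"linear": [-0.03,0,2.67],"twist": 0},
    {"linear": [0,0,0],"twist": 0},
  ],
)

```text
time_s: 23.4
ee_pos: [429.6, -24.4, 15.8]
ee_rot: [-0.112, -3.136, -0.001]
ft_force: [0.6, 0.4, 0.2]
width: 64.4
```

Request:
step_arm(
  targets=[
    {"linear": [0,0,0],"twist": 0},
    {"linear": [0,0,0],"twist": 0},
    {"linear": [0,0,0],"twist": 0},
  ],
  fingers=-0.4,
  newtons=40,
)

```text
time_s: 23.78
ee_pos: [431.5, -24.6, 18.0]
ee_rot: [0.111, 3.138, -0.001]
ft_force: [-0.2, 0.7, 5.6]
width: 43.4
```

Request:
step_arm(
  targets=[
    {"linear": [0,0,-1.0],"twist": 0},
    {"linear": [0,0,0],"twist": 0},
  ],
)

```text
time_s: 24.02
ee_pos: [431.3, -24.4, 28.1]
ee_rot: [0.111, 3.138, -0.0]
ft_force: [0.0, 0.6, 0.1]
width: 43.3
```

```bash
python3 - <<'E'
from look import *
look(); p=now()[0]
q=L(-148,0); plan([(*q,p[2],F,45)])
E
```

```text
t 24.125 (array([430.82310419, -24.36368002,  27.49003901]), np.float64(3.0708488161022247)) [-169.56209086   92.50320487] 43.2 [-1.   0.4 -0.9]
--
{"linear":[-0.72, -3.08, -0.0],"twist":-0.0}
{"linear":[-0.72, -3.08, -0.0],"twist":-0.0}
{"linear":[-0.72, -3.09, -0.0],"twist":-0.0}
```

Request:
step_arm(
  targets=[
    {"linear": [-0.72,-3.08,0],"twist": 0},
    {"linear": [-0.72,-3.08,0],"twist": 0},
    {"linear": [-0.72,-3.08,0],"twist": 0},
    {"linear": [0,0,0.85],"twist": 0},
    {"linear": [0,0,0],"twist": 0},
  ],
)

```text
time_s: 24.75
ee_pos: [445.3, -117.8, 18.1]
ee_rot: [-0.112, -3.139, -0.001]
ft_force: [-0.2, 0.2, -1.6]
width: 43.7
```

```bash
python3 - <<'E'
from look import *
s=state();print(s["ft_force"],s["width"],now()[0],unL(now()[0]))
thread(12,now()[0][2],-120,v=13)
E
```

```text
[-0.20994757  0.23007326 -1.64246426] 43.7065156916746 [ 445.2507934  -117.84612483   18.1298122 ] [-148.6313067     0.25881221]
--
{"linear":[-1.3, -0.02, -0.0],"twist":-0.001}
{"linear":[-1.3, -0.0, -0.0],"twist":-0.0}
{"linear":[-1.3, -0.0, -0.0],"twist":-0.0}
{"linear":[-1.3, -0.0, -0.0],"twist":-0.0}
{"linear":[-1.3, -0.0, -0.0],"twist":-0.0}
--
{"linear":[-1.3, -0.0, -0.0],"twist":-0.0}
{"linear":[-1.3, -0.0, -0.0],"twist":-0.0}
{"linear":[-0.7, -0.01, -0.0],"twist":0.018}
{"linear":[-0.7, -0.02, -0.0],"twist":0.064}
{"linear":[-0.69, -0.03, -0.0],"twist":0.11}
--
{"linear":[-0.69, -0.05, -0.0],"twist":0.149}
{"linear":[-0.69, -0.06, -0.0],"twist":0.156}
{"linear":[-0.69, -0.05, -0.0],"twist":0.155}
{"linear":[-0.69, -0.05, -0.0],"twist":0.156}
{"linear":[-0.68, -0.06, -0.0],"twist":0.155}
--
{"linear":[-0.69, -0.05, -0.0],"twist":0.156}
{"linear":[-0.69, -0.06, -0.0],"twist":0.155}
{"linear":[-0.69, -0.05, -0.0],"twist":0.141}
{"linear":[-0.69, -0.03, -0.0],"twist":0.096}
{"linear":[-0.7, -0.02, -0.0],"twist":0.051}
--
{"linear":[-0.7, -0.0, -0.0],"twist":0.008}
{"linear":[-1.3, -0.0, -0.0],"twist":0.0}
{"linear":[-1.3, -0.01, -0.0],"twist":0.0}
{"linear":[-1.3, 0.0, -0.0],"twist":0.0}
{"linear":[-1.3, 0.0, -0.0],"twist":0.0}
--
{"linear":[-0.83, 0.0, -0.0],"twist":0.0}
```

Request:
step_arm(
  targets=[
    {"linear": [-1.3,-0.02,0],"twist": 0},
    {"linear": [-1.3,0,0],"twist": 0},
    {"linear": [-1.3,0,0],"twist": 0},
    {"linear": [-1.3,0,0],"twist": 0},
    {"linear": [-1.3,0,0],"twist": 0},
  ],
)

```text
time_s: 25.38
ee_pos: [511.4, -122.8, 18.6]
ee_rot: [-0.111, -3.14, -0.0]
ft_force: [0.4, 1.1, -1.1]
width: 43.8
```

Request:
step_arm(
  targets=[
    {"linear": [-1.3,0,0],"twist": 0},
    {"linear": [-1.3,0,0],"twist": 0},
    {"linear": [-0.7,-0.01,0],"twist": 0.018},
    {"linear": [-0.7,-0.02,0],"twist": 0.064},
    {"linear": [-0.69,-0.03,0],"twist": 0.11},
  ],
)

```text
time_s: 26.0
ee_pos: [557.3, -127.4, 18.6]
ee_rot: [-0.417, -3.113, -0.0]
ft_force: [0.2, 0.5, -1.3]
width: 43.4
```

Request:
step_arm(
  targets=[
    {"linear": [-0.69,-0.05,0],"twist": 0.149},
    {"linear": [-0.69,-0.06,0],"twist": 0.156},
    {"linear": [-0.69,-0.05,0],"twist": 0.155},
    {"linear": [-0.69,-0.05,0],"twist": 0.156},
    {"linear": [-0.68,-0.06,0],"twist": 0.155},
  ],
)

```text
time_s: 26.62
ee_pos: [584.1, -147.8, 18.6]
ee_rot: [-1.56, -2.726, 0.0]
ft_force: [-0.1, -0.4, -1.2]
width: 43.2
```

Free of contact so far; continuing.

Request:
step_arm(
  targets=[
    {"linear": [-0.69,-0.05,0],"twist": 0.156},
    {"linear": [-0.69,-0.06,0],"twist": 0.155},
    {"linear": [-0.69,-0.05,0],"twist": 0.141},
    {"linear": [-0.69,-0.03,0],"twist": 0.096},
    {"linear": [-0.7,-0.02,0],"twist": 0.051},
  ],
)

```text
time_s: 27.25
ee_pos: [590.1, -181.4, 18.6]
ee_rot: [-2.292, -2.148, 0.0]
ft_force: [0.1, -0.0, -0.9]
width: 43.5
```

Request:
step_arm(
  targets=[
    {"linear": [-0.7,0,0],"twist": 0.008},
    {"linear": [-1.3,0,0],"twist": 0},
    {"linear": [-1.3,0,0],"twist": 0},
    {"linear": [-1.3,0,0],"twist": 0},
    {"linear": [-1.3,0,0],"twist": 0},
  ],
)

```text
time_s: 27.88
ee_pos: [586.0, -241.2, 18.7]
ee_rot: [2.298, 2.142, -0.0]
ft_force: [0.3, 0.1, -0.2]
width: 43.5
```

```bash
python3 - <<'E'
from look import *
s=state();print(s["ft_force"],s["width"],now()[:2],unL(now()[0]))
E
```

```text
[ 0.33241594  0.12637962 -0.21129052] 43.5327530565895 (array([ 585.96870767, -241.17708315,   18.69999247]), np.float64(1.500690369748885)) [   0.36810783 -112.92789704]
```

Request:
step_arm(
  targets=[
    {"linear": [-1.2,0,0],"twist": 0},
    {"linear": [-1.0,0,0],"twist": 0},
    {"linear": [-0.4,0,0.03],"twist": 0},
  ],
)

```text
time_s: 28.25
ee_pos: [584.2, -266.8, 18.4]
ee_rot: [2.298, 2.142, 0.0]
ft_force: [-0.7, -0.1, -1.6]
width: 43.4
```

Request:
step_arm(
  targets=[
    {"linear": [-0.15,0,0.03],"twist": 0},
  ],
)

```text
time_s: 28.38
ee_pos: [584.1, -267.6, 18.1]
ee_rot: [-2.298, -2.142, -0.0]
ft_force: [-0.0, -0.2, -1.4]
width: 43.6
```

Request:
step_arm(
  targets=[
    {"linear": [-0.15,0,0.03],"twist": 0},
  ],
)

```text
time_s: 28.5
ee_pos: [584.2, -268.5, 18.0]
ee_rot: [-2.297, -2.143, -0.001]
ft_force: [-0.9, 2.1, 3.2]
width: 43.5
```

Request:
step_arm(
  targets=[
    {"linear": [-0.1,0,0.03],"twist": 0},
  ],
)

```text
time_s: 28.62
ee_pos: [584.3, -269.3, 18.0]
ee_rot: [-2.297, -2.143, -0.002]
ft_force: [-0.8, 4.3, 6.9]
width: 43.6
```

Request:
step_arm(
  targets=[
    {"linear": [0,0,0],"twist": 0},
    {"linear": [0,0,0],"twist": 0},
    {"linear": [0,0,-2.5],"twist": 0},
    {"linear": [0,0,-5],"twist": 0},
    {"linear": [0,0,-5],"twist": 0},
  ],
  fingers=0.4,
)

```text
time_s: 29.25
ee_pos: [583.7, -269.9, 143.6]
ee_rot: [-2.297, -2.142, 0.001]
ft_force: [0.1, -0.3, -0.1]
width: 60.1
```

```bash
python3 - <<'E'
from look import *
F2=look(); cts()
f=fit_ct("ct_1_c",SM,(449,281)); print(f)
g=fit_ct("ct_1_c",SM,(560,363)); print(g)
print(fit_ct("ct_1_c",SM,L(0,-139)),L(0,-139))
a=F2["top"][150:300,150:420]
cv2.imwrite("pics/i2.png",cv2.resize(a,(800,444),interpolation=cv2.INTER_CUBIC)[:,:,::-1])
p=now()
plan([(460,-40,150,F),(449,200,150,F)])
E
```

```text
t 29.35 (array([ 586.88178524, -271.8047517 ,  148.41180447]), np.float64(1.5008458452587075)) [   3.42113562 -143.41669519] 59.5 [ 0.6 -0.5  0.1]
top 0.6 [ 584. -261.   26.] loop [  -0. -133.]
scene 0.71 [ 470. -194.   51.] loop [-118.  -74.]
scene 0.67 [ 583. -264.   30.] loop [  -1. -136.]
(array([449., 281.,   0.]), np.float64(1.0), [])
(array([560., 363.,   0.]), np.float64(1.0), [])
(array([ 584.13433459, -266.03192674,    1.55316477]), np.float64(0.87), ['top', 'scene']) [np.float64(583.777944220083), np.float64(-267.15958903520584)]
--
{"linear":[2.45, -1.55, -0.1],"twist":-0.175}
{"linear":[2.68, -1.1, -0.1],"twist":-0.175}
{"linear":[2.83, -0.61, -0.1],"twist":-0.175}
{"linear":[2.9, -0.11, -0.1],"twist":-0.175}
{"linear":[2.87, 0.4, -0.1],"twist":-0.175}
--
{"linear":[2.76, 0.89, -0.09],"twist":-0.175}
{"linear":[2.56, 1.36, -0.1],"twist":-0.175}
{"linear":[2.28, 1.78, -0.09],"twist":-0.175}
{"linear":[1.94, 2.14, -0.1],"twist":-0.175}
{"linear":[0.54, 4.78, 0.0],"twist":0.001}
--
{"linear":[0.54, 4.77, 0.0],"twist":0.001}
{"linear":[0.54, 4.78, 0.0],"twist":0.001}
{"linear":[0.55, 4.77, 0.0],"twist":0.001}
{"linear":[0.55, 4.77, 0.0],"twist":0.001}
```

View pics/i2.png

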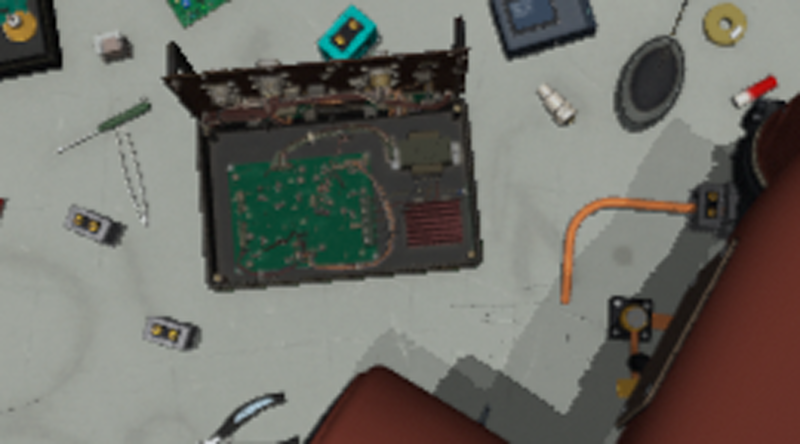

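The first small is on the rear leg next to the big CT. The other two smalls are still at crop (90,222) and (171,332), and the link is open. I'll fetch the nearer one.

Request:
step_arm(
  targets=[
    {"linear": [2.45,-1.55,-0.2],"twist": -0.175},
    {"linear": [2.68,-1.1,-0.2],"twist": -0.175},
    {"linear": [2.83,-0.61,-0.2],"twist": -0.175},
    {"linear": [2.9,-0.11,-0.1],"twist": -0.175},
    {"linear": [2.87,0.4,-0.1],"twist": -0.175},
  ],
)

```text
time_s: 30.38
ee_pos: [514.6, -141.5, 150.0]
ee_rot: [-1.165, -2.917, -0.0]
ft_force: [0.8, 0.6, 0.3]
width: 59.8
```

Request:
step_arm(
  targets=[
    {"linear": [2.76,0.89,-0.1],"twist": -0.175},
    {"linear": [2.56,1.36,-0.1],"twist": -0.175},
    {"linear": [2.28,1.78,-0.1],"twist": -0.175},
    {"linear": [1.94,2.14,-0.1],"twist": -0.175},
    {"linear": [0.54,4.78,0],"twist": 0},
  ],
)

```text
time_s: 31.0
ee_pos: [457.6, 7.9, 154.2]
ee_rot: [-0.102, -3.139, 0.0]
ft_force: [0.5, 1.2, 0.1]
width: 60.1
```

Request:
step_arm(
  targets=[
    {"linear": [0.54,4.78,0],"twist": 0},
    {"linear": [0.54,4.78,0],"twist": 0},
    {"linear": [0.54,4.78,0],"twist": 0},
    {"linear": [0,0,0],"twist": 0},
  ],
  fingers=0.5,
)

```text
time_s: 31.5
ee_pos: [450.9, 154.4, 154.1]
ee_rot: [-0.097, -3.139, -0.001]
ft_force: [0.3, 0.2, 0.2]
width: 64.0
```

```bash
python3 - <<'E'
from look import *
F2=look(); cts()
f=fit_ct("ct_1_c",SM,(449,281)); print(f)
g=fit_ct("ct_1_c",SM,(560,363)); print(g)
x,y,a=f[0] if f[2] else (448.7,281.2,-.2)
plan([(x,y,110,np.pi+a,50)])
E
```

```text
t 31.6 (array([451.22149452, 151.99314624, 154.09134433]), np.float64(3.0772225456287)) [-161.54855477  269.85485481] 63.9 [-0.1 -1.  -0. ]
top 0.48 [ 580. -264.   30.] loop [  -4. -136.]
scene 0.72 [ 426. -187.   58.] loop [-163.  -70.]
scene 0.61 [ 582. -268.   28.] loop [  -1. -140.]
(array([449., 281.,   0.]), np.float64(1.0), [])
(array([560., 363.,   0.]), np.float64(1.0), [])
--
{"linear":[0.39, 4.32, 1.48],"twist":0.044}
{"linear":[0.59, 4.3, 1.49],"twist":0.044}
{"linear":[0.77, 4.28, 1.48],"twist":0.044}
```

```bash
cat >> look.py <<'E'
def screws(F,xy,z=55):
    """top-face screw pair centroids by each camera -> centre, yaw"""
    for c,f in F.items():
        e=proj([*xy,z],c).astype(int); r=14; x,y=e-r
        w=cv2.resize(f[y:y+2*r,x:x+2*r],None,fx=8,fy=8,interpolation=cv2.INTER_CUBIC)
        h=cv2.cvtColor(w,cv2.COLOR_RGB2HSV); m=((h[...,0]>12)&(h[...,0]<32)&(h[...,1]>90)&(h[...,2]>90)).astype(np.uint8)
        n,_,st,ct=cv2.connectedComponentsWithStats(m); o=[i for i in np.argsort(-st[1:,4])+1 if st[i,4]>60][:2]
        P=[back((ct[i]+.5)/8-.5+[x,y],c,z)[:2] for i in o]
        if len(P)<2: print(c,"screws",len(P),[st[i,4] for i in o]); continue
        d=P[1]-P[0]; d=d*np.sign(d[1]); print(c,"centre",np.round(np.mean(P,0),1),"yaw",round(float(np.arctan2(-d[0],d[1])),3),"gap",round(float(np.linalg.norm(d)),1),[int(st[i,4]) for i in o])
E
python3 - <<'E'
from look import *
F2={c:grab_frame(c) for c in("top","scene")}
for q in((449,281),(560,363)): screws(F2,q)
F0={c:cv2.imread(f"pics/{c}0.png")[:,:,::-1].copy() for c in F2}
for q in((449,281),(560,363),(462.5,101.3)): screws(F0,q,z=55 if q[0]!=462.5 else 63)
E
```

```text
top screws 0 []
scene centre [449.3 282.4] yaw -0.285 gap 14.6 [400, 197]
top centre [558.8 365.7] yaw -0.42 gap 16.6 [411, 365]
scene centre [558.4 367.1] yaw -0.41 gap 14.2 [336, 137]
top centre [449.4 281. ] yaw -0.241 gap 16.3 [412, 388]
scene centre [449.5 282.4] yaw -0.29 gap 15.5 [361, 164]
top centre [558.5 365.6] yaw -0.414 gap 17.3 [396, 311]
scene centre [558.5 367.1] yaw -0.412 gap 15.3 [294, 102]
top centre [463.3 101.2] yaw -0.097 gap 21.0 [452, 384]
scene centre [464.8 102.8] yaw -0.093 gap 20.9 [430, 408]
```

```bash
python3 - <<'E'
from look import *
print(now()[:2]);a=np.pi-.255
plan([(448,281.2,110,a,50),(448,281.2,80,a,25)])
E
```

```text
(array([451.72503027, 151.2565139 , 154.53065147]), np.float64(3.0747485513313975))
--
{"linear":[0.41, 4.31, 1.48],"twist":0.063}
{"linear":[0.69, 4.28, 1.49],"twist":0.063}
{"linear":[0.95, 4.23, 1.48],"twist":0.063}
{"linear":[-0.0, -0.0, 1.5],"twist":-0.0}
{"linear":[-0.0, -0.0, 1.5],"twist":-0.0}
```

Request:
step_arm(
  targets=[
    {"linear": [0.41,4.31,1.48],"twist": 0.063},
    {"linear": [0.69,4.28,1.48],"twist": 0.063},
    {"linear": [0.95,4.23,1.48],"twist": 0.063},
    {"linear": [0,0,2.5],"twist": 0},
    {"linear": [0,0,0],"twist": 0},
  ],
)

```text
time_s: 32.62
ee_pos: [446.3, 281.2, 83.7]
ee_rot: [-0.398, -3.113, 0.003]
ft_force: [0.2, -0.7, -0.1]
width: 63.8
```

Request:
step_arm(
  targets=[
    {"linear": [0,0,0],"twist": 0},
    {"linear": [0,0,0],"twist": 0},
  ],
)

```text
time_s: 32.88
ee_pos: [448.6, 281.5, 86.2]
ee_rot: [0.4, 3.115, 0.001]
ft_force: [-0.8, 0.6, -0.5]
width: 64.7
```

```bash
python3 - <<'E'
from look import *
print(now()[:2]);a=np.pi-.255
plan([(449.4,281.3,16,a,35)])
E
```

```text
(array([448.55902751, 281.51691057,  86.17744202]), np.float64(2.8858902339116557))
--
{"linear":[-0.03, 0.0, 2.34],"twist":-0.0}
{"linear":[-0.03, 0.0, 2.34],"twist":-0.0}
{"linear":[-0.03, 0.0, 2.34],"twist":-0.0}
```

Request:
step_arm(
  targets=[
    {"linear": [-0.03,0,2.34],"twist": 0},
    {"linear": [-0.03,0,2.34],"twist": 0},
    {"linear": [-0.03,0,2.34],"twist": 0},
    {"linear": [0,0,0],"twist": 0},
    {"linear": [0,0,0],"twist": 0},
  ],
)

```text
time_s: 33.5
ee_pos: [449.4, 281.7, 16.0]
ee_rot: [0.4, 3.115, 0.001]
ft_force: [-0.1, -0.3, 0.3]
width: 64.1
```

Request:
step_arm(
  targets=[
    {"linear": [0,0,0],"twist": 0},
    {"linear": [0,0,0],"twist": 0},
    {"linear": [0,0,0],"twist": 0},
  ],
  fingers=-0.4,
  newtons=40,
)

```text
time_s: 33.88
ee_pos: [449.5, 281.8, 16.2]
ee_rot: [0.399, 3.114, 0.001]
ft_force: [-0.4, 0.0, 6.0]
width: 43.5
```

Request:
step_arm(
  targets=[
    {"linear": [0,0,-1.5],"twist": 0},
    {"linear": [0,0,-1.5],"twist": 0},
    {"linear": [0,0,0],"twist": 0},
  ],
)

```text
time_s: 34.25
ee_pos: [449.9, 282.1, 46.8]
ee_rot: [0.399, 3.113, 0.003]
ft_force: [1.4, -0.7, -0.6]
width: 43.8
```

```bash
python3 - <<'E'
from look import *
look(); p=now()[0]
q=L(-150,0); plan([(440,150,p[2],F,55),(*q,p[2],F,50)])
E
```

```text
t 34.35 (array([448.78190352, 281.64930537,  45.27657705]), np.float64(2.886804814660677)) [-173.05069215  399.02285409] 43.4 [-0.6 -0.3 -1.2]
--
{"linear":[-0.82, -4.32, -0.0],"twist":-0.062}
{"linear":[-0.55, -4.36, -0.0],"twist":-0.062}
{"linear":[-0.29, -4.39, -0.0],"twist":-0.062}
{"linear":[-0.37, -4.45, -0.0],"twist":0.0}
{"linear":[-0.37, -4.45, -0.0],"twist":0.0}
--
{"linear":[-0.37, -4.45, -0.0],"twist":0.0}
{"linear":[-0.37, -4.45, -0.0],"twist":0.0}
{"linear":[-0.37, -4.46, -0.0],"twist":0.0}
{"linear":[-0.38, -4.45, -0.0],"twist":0.0}
```

Request:
step_arm(
  targets=[
    {"linear": [-0.82,-4.32,0],"twist": -0.062},
    {"linear": [-0.55,-4.36,0],"twist": -0.062},
    {"linear": [-0.29,-4.39,0],"twist": -0.062},
    {"linear": [-0.37,-4.45,0],"twist": 0},
    {"linear": [-0.37,-4.45,0],"twist": 0},
  ],
)

```text
time_s: 34.98
ee_pos: [440.7, 59.3, 44.6]
ee_rot: [-0.108, -3.139, 0.0]
ft_force: [0.9, -0.0, -1.1]
width: 43.4
```

Request:
step_arm(
  targets=[
    {"linear": [-0.37,-4.45,0],"twist": 0},
    {"linear": [-0.37,-4.45,0],"twist": 0},
    {"linear": [-0.37,-4.45,0],"twist": 0},
    {"linear": [-0.37,-4.45,0],"twist": 0},
    {"linear": [0,0,0],"twist": 0},
  ],
)

```text
time_s: 35.6
ee_pos: [443.8, -120.7, 44.7]
ee_rot: [0.114, 3.139, -0.001]
ft_force: [-0.4, 0.5, -1.8]
width: 43.4
```

Request:
step_arm(
  targets=[
    {"linear": [0,0,1.4],"twist": 0},
    {"linear": [0,0,1.4],"twist": 0},
    {"linear": [0,0,0],"twist": 0},
    {"linear": [0,0,0],"twist": 0},
  ],
)

```text
time_s: 36.1
ee_pos: [443.1, -116.9, 16.0]
ee_rot: [-0.106, -3.138, -0.001]
ft_force: [-0.4, 0.7, -1.1]
width: 43.9
```

```bash
python3 - <<'E'
from look import *
s=state();print(s["ft_force"],s["width"],now()[:2],unL(now()[0]))
thread(12,now()[0][2]-.2,-100,v=13)
E
```

```text
[-0.43716999  0.73365306 -1.12405817] 43.88228120374837 (array([ 443.05106804, -116.93487327,   16.03784746]), np.float64(3.0741348022606023)) [-150.88938045    1.01397706]
--
{"linear":[-1.3, -0.1, 0.02],"twist":0.003}
{"linear":[-1.3, -0.0, -0.0],"twist":-0.0}
{"linear":[-1.3, -0.0, -0.0],"twist":-0.0}
{"linear":[-1.3, -0.0, -0.0],"twist":-0.0}
{"linear":[-1.3, -0.0, -0.0],"twist":-0.0}
--
{"linear":[-1.3, -0.0, -0.0],"twist":-0.0}
{"linear":[-1.3, -0.0, -0.0],"twist":-0.0}
{"linear":[-0.7, -0.0, -0.0],"twist":0.007}
{"linear":[-0.7, -0.02, -0.0],"twist":0.05}
{"linear":[-0.69, -0.03, -0.0],"twist":0.094}
--
{"linear":[-0.69, -0.05, -0.0],"twist":0.14}
{"linear":[-0.69, -0.05, -0.0],"twist":0.155}
{"linear":[-0.69, -0.05, -0.0],"twist":0.156}
{"linear":[-0.69, -0.06, -0.0],"twist":0.156}
{"linear":[-0.69, -0.05, -0.0],"twist":0.155}
--
{"linear":[-0.68, -0.05, -0.0],"twist":0.156}
{"linear":[-0.69, -0.06, -0.0],"twist":0.155}
{"linear":[-0.69, -0.05, -0.0],"twist":0.15}
{"linear":[-0.69, -0.04, -0.0],"twist":0.111}
{"linear":[-0.7, -0.02, -0.0],"twist":0.065}
--
{"linear":[-0.7, -0.01, -0.0],"twist":0.02}
{"linear":[-1.3, -0.0, -0.0],"twist":0.0}
{"linear":[-1.3, -0.0, -0.0],"twist":0.0}
{"linear":[-1.3, -0.0, -0.0],"twist":0.0}
{"linear":[-0.36, -0.0, -0.0],"twist":0.0}
```

Request:
step_arm(
  targets=[
    {"linear": [-1.3,-0.1,-0.05],"twist": 0.003},
    {"linear": [-1.3,0,0],"twist": 0},
    {"linear": [-1.3,0,0],"twist": 0},
    {"linear": [-1.3,0,0],"twist": 0},
    {"linear": [-1.3,0,0],"twist": 0},
  ],
)

```text
time_s: 36.72
ee_pos: [509.4, -123.7, 17.4]
ee_rot: [0.113, 3.139, -0.0]
ft_force: [0.7, 0.6, -1.6]
width: 43.7
```

Request:
step_arm(
  targets=[
    {"linear": [-1.3,0,0],"twist": 0},
    {"linear": [-1.3,0,0],"twist": 0},
    {"linear": [-0.7,0,0],"twist": 0.007},
    {"linear": [-0.7,-0.02,0],"twist": 0.05},
    {"linear": [-0.69,-0.03,0],"twist": 0.094},
  ],
)

```text
time_s: 37.35
ee_pos: [555.2, -127.8, 17.3]
ee_rot: [-0.354, -3.121, -0.0]
ft_force: [0.0, -0.6, -1.9]
width: 43.9
```

Request:
step_arm(
  targets=[
    {"linear": [-0.69,-0.05,0],"twist": 0.14},
    {"linear": [-0.69,-0.05,0],"twist": 0.155},
    {"linear": [-0.69,-0.05,0],"twist": 0.156},
    {"linear": [-0.69,-0.06,0],"twist": 0.156},
    {"linear": [-0.69,-0.05,0],"twist": 0.155},
  ],
)

```text
time_s: 37.98
ee_pos: [583.1, -147.0, 17.3]
ee_rot: [-1.492, -2.764, 0.0]
ft_force: [-0.4, -0.4, -1.3]
width: 43.5
```

Request:
step_arm(
  targets=[
    {"linear": [-0.68,-0.05,0],"twist": 0.156},
    {"linear": [-0.69,-0.06,0],"twist": 0.155},
    {"linear": [-0.69,-0.05,0],"twist": 0.15},
    {"linear": [-0.69,-0.04,0],"twist": 0.111},
    {"linear": [-0.7,-0.02,0],"twist": 0.065},
  ],
)

```text
time_s: 38.6
ee_pos: [590.4, -180.2, 17.3]
ee_rot: [-2.28, -2.16, 0.0]
ft_force: [-0.4, -0.7, -1.1]
width: 43.4
```

Request:
step_arm(
  targets=[
    {"linear": [-0.7,-0.01,0],"twist": 0.02},
    {"linear": [-1.3,0,0],"twist": 0},
    {"linear": [-1.3,0,0],"twist": 0},
    {"linear": [-1.0,0,0],"twist": 0},
  ],
)

```text
time_s: 39.1
ee_pos: [587.3, -224.1, 17.4]
ee_rot: [2.299, 2.141, -0.0]
ft_force: [0.1, 0.6, -1.2]
width: 43.4
```

```bash
python3 - <<'E'
from look import *
s=state();print(s["ft_force"],s["width"],now()[:2],unL(now()[0]))
E
```

```text
[ 0.09318654  0.6384011  -1.18069526] 43.399652084774495 (array([ 587.33182058, -224.10465304,   17.40448581]), np.float64(1.4996061328260328)) [  0.5337881 -95.8019373]
```

Request:
step_arm(
  targets=[
    {"linear": [-0.7,0,0],"twist": 0},
    {"linear": [-0.4,0,0.03],"twist": 0},
    {"linear": [-0.2,0,0.03],"twist": 0},
  ],
)

```text
time_s: 39.48
ee_pos: [586.5, -236.0, 16.7]
ee_rot: [-2.299, -2.141, -0.0]
ft_force: [-0.4, 0.4, -1.5]
width: 43.6
```

Request:
step_arm(
  targets=[
    {"linear": [-0.15,0,0.03],"twist": 0},
  ],
)

```text
time_s: 39.6
ee_pos: [586.4, -237.2, 16.5]
ee_rot: [-2.298, -2.141, -0.0]
ft_force: [-0.0, 0.6, -1.0]
width: 43.4
```

Request:
step_arm(
  targets=[
    {"linear": [-0.15,0,0.03],"twist": 0},
  ],
)

```text
time_s: 39.72
ee_pos: [586.3, -238.7, 16.2]
ee_rot: [-2.298, -2.142, -0.0]
ft_force: [-0.5, -0.4, -2.1]
width: 43.4
```

Request:
step_arm(
  targets=[
    {"linear": [-0.1,0,0.03],"twist": 0},
  ],
)

```text
time_s: 39.85
ee_pos: [586.2, -239.8, 15.9]
ee_rot: [-2.299, -2.141, 0.0]
ft_force: [0.1, -0.0, -1.1]
width: 43.7
```

Request:
step_arm(
  targets=[
    {"linear": [-0.12,0,0.03],"twist": 0},
  ],
)

```text
time_s: 39.98
ee_pos: [586.1, -241.0, 15.6]
ee_rot: [-2.299, -2.141, 0.0]
ft_force: [0.5, 0.2, -2.7]
width: 43.9
```

Request:
step_arm(
  targets=[
    {"linear": [-0.12,0,0.03],"twist": 0},
  ],
)

```text
time_s: 40.1
ee_pos: [586.1, -242.3, 15.3]
ee_rot: [-2.299, -2.141, 0.0]
ft_force: [-0.8, -0.3, -0.7]
width: 43.5
```

Request:
step_arm(
  targets=[
    {"linear": [-0.1,0,0.03],"twist": 0},
    {"linear": [0,0,0],"twist": 0},
  ],
)

```text
time_s: 40.35
ee_pos: [586.0, -242.9, 15.0]
ee_rot: [-2.298, -2.141, -0.001]
ft_force: [-0.8, 2.9, 1.5]
width: 43.5
```

Request:
step_arm(
  targets=[
    {"linear": [-0.08,0,0.05],"twist": 0},
    {"linear": [0,0,0],"twist": 0},
  ],
)

```text
time_s: 40.6
ee_pos: [586.0, -243.0, 15.1]
ee_rot: [-2.297, -2.141, -0.002]
ft_force: [-1.6, 6.9, 6.6]
width: 43.5
```

Request:
step_arm(
  targets=[
    {"linear": [0,0,0],"twist": 0},
    {"linear": [0,0,0],"twist": 0},
    {"linear": [0,0,-2.5],"twist": 0},
    {"linear": [0,0,-5],"twist": 0},
    {"linear": [0,0,-5],"twist": 0},
  ],
  fingers=0.4,
)

```text
time_s: 41.22
ee_pos: [585.6, -244.3, 140.6]
ee_rot: [-2.299, -2.141, 0.001]
ft_force: [0.4, -0.5, 0.3]
width: 59.8
```

Request:
step_arm(
  targets=[
    {"linear": [0,0,-1],"twist": 0},
    {"linear": [0,0,0],"twist": 0},
    {"linear": [0,0,0],"twist": 0},
  ],
)

```text
time_s: 41.6
ee_pos: [585.0, -243.7, 147.7]
ee_rot: [-2.297, -2.139, 0.001]
ft_force: [-0.3, 0.0, -0.3]
width: 59.9
```

```bash
python3 - <<'E'
from look import *
F2=look(); cts()
screws(F2,(558.5,366)); 
for y,z in((-171,63),(-138,55),(-112,55)): print("expect",L(0,y)); screws(F2,L(0,y),z)
plan([(460,-40,155,F),(440,200,155,F),(540,366,155,np.pi-.41)])
E
```

```text
t 41.7 (array([ 585.10618938, -243.65946551,  147.80031856]), np.float64(1.4997214042000027)) [  -0.31867327 -115.46452703] 60.0 [-0.3  0.2  0.2]
top 0.5 [ 579. -265.   27.] loop [  -5. -138.]
scene 0.56 [ 580. -267.   29.] loop [  -4. -139.]
top centre [558.7 365.3] yaw -0.412 gap 16.8 [511, 402]
scene screws 0 []
expect [np.float64(581.5397731052819), np.float64(-299.08122104331085)]
top screws 0 []
scene centre [ 569.4 -316.2] yaw -0.213 gap 36.5 [1921, 575]
expect [np.float64(583.8478870674205), np.float64(-266.1620380349526)]
top screws 0 []
scene centre [ 588.  -269.9] yaw -0.291 gap 58.2 [567, 144]
expect [np.float64(585.6664010981963), np.float64(-240.2257120283673)]
top screws 0 []
scene centre [ 593.9 -255. ] yaw -0.188 gap 26.4 [144, 107]
--
{"linear":[2.16, -1.55, -0.07],"twist":-0.175}
{"linear":[2.4, -1.15, -0.07],"twist":-0.175}
{"linear":[2.56, -0.72, -0.08],"twist":-0.175}
{"linear":[2.65, -0.26, -0.07],"twist":-0.175}
{"linear":[2.65, 0.21, -0.08],"twist":-0.175}
--
{"linear":[2.57, 0.66, -0.07],"twist":-0.175}
{"linear":[2.42, 1.1, -0.08],"twist":-0.175}
{"linear":[2.19, 1.51, -0.07],"twist":-0.175}
{"linear":[1.89, 1.86, -0.08],"twist":-0.175}
{"linear":[0.72, 4.76, 0.0],"twist":0.001}
--
{"linear":[0.73, 4.76, 0.0],"twist":0.001}
{"linear":[0.73, 4.76, 0.0],"twist":0.001}
{"linear":[0.73, 4.76, 0.0],"twist":0.001}
{"linear":[0.74, 4.77, 0.0],"twist":0.001}
{"linear":[-2.2, 4.32, 0.0],"twist":0.085}
--
{"linear":[-1.82, 4.49, 0.0],"twist":0.085}
{"linear":[-1.43, 4.63, 0.0],"twist":0.085}
{"linear":[-1.04, 4.73, 0.0],"twist":0.085}
```

Request:
step_arm(
  targets=[
    {"linear": [2.16,-1.55,-0.1],"twist": -0.175},
    {"linear": [2.4,-1.15,-0.1],"twist": -0.175},
    {"linear": [2.56,-0.72,-0.1],"twist": -0.175},
    {"linear": [2.65,-0.26,-0.1],"twist": -0.175},
    {"linear": [2.65,0.21,-0.1],"twist": -0.175},
  ],
)

```text
time_s: 42.42
ee_pos: [515.5, -130.0, 154.1]
ee_rot: [-1.167, -2.916, 0.0]
ft_force: [0.3, 0.5, 0.7]
width: 59.9
```

Request:
step_arm(
  targets=[
    {"linear": [2.57,0.66,-0.1],"twist": -0.175},
    {"linear": [2.42,1.1,-0.1],"twist": -0.175},
    {"linear": [2.19,1.51,-0.1],"twist": -0.175},
    {"linear": [1.89,1.86,-0.1],"twist": -0.175},
    {"linear": [0.72,4.76,0],"twist": 0},
  ],
)

```text
time_s: 43.05
ee_pos: [456.0, 7.7, 158.3]
ee_rot: [-0.104, -3.14, 0.0]
ft_force: [1.2, 1.7, -0.2]
width: 59.7
```

Request:
step_arm(
  targets=[
    {"linear": [0.73,4.76,0],"twist": 0},
    {"linear": [0.73,4.76,0],"twist": 0},
    {"linear": [0.73,4.76,0],"twist": 0},
    {"linear": [0.73,4.76,0],"twist": 0},
    {"linear": [-2.2,4.32,0],"twist": 0.085},
  ],
  fingers=0.5,
)

```text
time_s: 43.68
ee_pos: [463.5, 242.9, 158.4]
ee_rot: [-0.238, -3.131, 0.001]
ft_force: [0.2, 0.8, 0.7]
width: 63.8
```

Request:
step_arm(
  targets=[
    {"linear": [-1.82,4.49,0],"twist": 0.085},
    {"linear": [-1.43,4.63,0],"twist": 0.085},
    {"linear": [-1.04,4.73,0],"twist": 0.085},
    {"linear": [0,0,0],"twist": 0},
    {"linear": [0,0,0],"twist": 0},
  ],
)

```text
time_s: 44.3
ee_pos: [538.7, 365.6, 157.6]
ee_rot: [-0.633, -3.076, 0.002]
ft_force: [0.3, -0.5, -0.1]
width: 63.8
```

```bash
python3 - <<'E'
from look import *
F2=look(); screws(F2,(558.5,366))
plan([(558.6,366,85,np.pi-.412)])
a=F2["top"][200:280,320:420];b=F2["scene"][205:285,300:400]
cv2.imwrite("pics/i3.png",cv2.resize(np.hstack([a,b]),(800,320),interpolation=cv2.INTER_CUBIC)[:,:,::-1])
E
```

```text
t 44.4 (array([538.78562503, 365.16641504, 158.4136068 ]), np.float64(2.7346839105535965)) [-89.10881418 488.63054694] 64.0 [-0.2 -0.7 -0.7]
top screws 0 []
scene screws 0 []
--
{"linear":[-0.89, 0.43, 3.67],"twist":0.003}
{"linear":[-0.9, 0.43, 3.67],"twist":0.003}
```

View pics/i3.png

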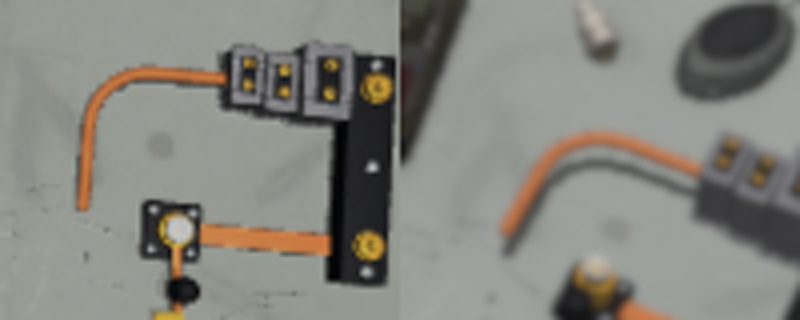

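The picture shows the big CT against the block at (328,75), with two smalls after it at (283,85) and (247,75) on the rear leg. The link is open along -x. Now the third small.

Request:
step_arm(
  targets=[
    {"linear": [-0.89,0.43,3.6],"twist": 0.003},
    {"linear": [-0.9,0.43,3.6],"twist": 0.003},
    {"linear": [0,0,0],"twist": 0},
    {"linear": [0,0,0],"twist": 0},
    {"linear": [0,0,0],"twist": 0},
  ],
)

```text
time_s: 45.02
ee_pos: [559.8, 367.3, 88.6]
ee_rot: [0.643, 3.073, 0.003]
ft_force: [0.8, 0.5, 0.3]
width: 64.0
```

```bash
python3 - <<'E'
from look import *
look(); plan([(558.6,366,16,np.pi-.412,35)])
E
```

```text
t 45.125 (array([559.68146797, 367.2458601 ,  88.04063592]), np.float64(2.728940523945742)) [-68.40958746 492.16641419] 63.9 [ 0.   0.3 -0.1]
--
{"linear":[0.02, -0.05, 2.4],"twist":-0.0}
{"linear":[0.01, -0.05, 2.4],"twist":-0.0}
{"linear":[0.02, -0.06, 2.4],"twist":-0.0}
```

Request:
step_arm(
  targets=[
    {"linear": [0.02,-0.05,2.4],"twist": 0},
    {"linear": [0.02,-0.05,2.4],"twist": 0},
    {"linear": [0.02,-0.05,2.4],"twist": 0},
    {"linear": [0,0,0],"twist": 0},
    {"linear": [0,0,0],"twist": 0},
  ],
)

```text
time_s: 45.75
ee_pos: [558.7, 366.2, 15.8]
ee_rot: [0.643, 3.074, 0.001]
ft_force: [0.5, -0.0, 1.3]
width: 64.0
```

Request:
step_arm(
  targets=[
    {"linear": [0,0,0],"twist": 0},
    {"linear": [0,0,0],"twist": 0},
    {"linear": [0,0,0],"twist": 0},
  ],
  fingers=-0.4,
  newtons=40,
)

```text
time_s: 46.12
ee_pos: [558.9, 366.2, 16.0]
ee_rot: [0.643, 3.073, 0.002]
ft_force: [0.9, 0.1, 5.7]
width: 43.2
```

Request:
step_arm(
  targets=[
    {"linear": [0,0,-1.5],"twist": 0},
    {"linear": [0,0,-1.5],"twist": 0},
    {"linear": [0,0,0],"twist": 0},
  ],
)

```text
time_s: 46.5
ee_pos: [559.3, 366.4, 46.6]
ee_rot: [0.643, 3.072, 0.003]
ft_force: [0.2, 0.2, -1.7]
width: 43.6
```

```bash
python3 - <<'E'
from look import *
F2=look(); p=now()[0]
q=L(-150,0); plan([(445,260,p[2],F,55),(425,150,p[2],F,55),(*q,p[2],F,50)])
E
```

```text
t 46.6 (array([558.15985994, 365.78651215,  44.80205112]), np.float64(2.7287722442340523)) [-69.82539812 490.60421459] 43.5 [ 0.1  0.3 -0.9]
--
{"linear":[2.04, -4.74, -0.0],"twist":-0.114}
{"linear":[2.57, -4.48, -0.0],"twist":-0.114}
{"linear":[3.06, -4.16, -0.0],"twist":-0.114}
{"linear":[0.4, -3.71, -0.0],"twist":-0.0}
{"linear":[0.41, -3.7, -0.0],"twist":-0.0}
--
{"linear":[0.4, -3.71, -0.0],"twist":-0.0}
{"linear":[-0.63, -4.43, -0.0],"twist":-0.0}
{"linear":[-0.63, -4.43, -0.0],"twist":-0.0}
{"linear":[-0.63, -4.43, -0.0],"twist":-0.0}
{"linear":[-0.63, -4.44, -0.0],"twist":-0.0}
--
{"linear":[-0.63, -4.43, -0.0],"twist":-0.0}
{"linear":[-0.62, -4.44, -0.0],"twist":-0.0}
```

Request:
step_arm(
  targets=[
    {"linear": [2.04,-4.74,0],"twist": -0.114},
    {"linear": [2.57,-4.48,0],"twist": -0.114},
    {"linear": [3.06,-4.16,0],"twist": -0.114},
    {"linear": [0.4,-3.71,0],"twist": 0},
    {"linear": [0.4,-3.71,0],"twist": 0},
  ],
)

```text
time_s: 47.22
ee_pos: [430.8, 185.5, 44.3]
ee_rot: [-0.11, -3.139, 0.0]
ft_force: [0.3, -0.5, -1.1]
width: 43.7
```

Request:
step_arm(
  targets=[
    {"linear": [0.4,-3.71,0],"twist": 0},
    {"linear": [-0.63,-4.43,0],"twist": 0},
    {"linear": [-0.63,-4.43,0],"twist": 0},
    {"linear": [-0.63,-4.43,0],"twist": 0},
    {"linear": [-0.63,-4.43,0],"twist": 0},
  ],
)

```text
time_s: 47.85
ee_pos: [437.4, -30.1, 44.3]
ee_rot: [-0.111, -3.139, -0.0]
ft_force: [0.3, -0.2, -1.5]
width: 43.6
```

Request:
step_arm(
  targets=[
    {"linear": [-0.63,-4.43,0],"twist": 0},
    {"linear": [-0.63,-4.43,0],"twist": 0},
    {"linear": [0,0,0],"twist": 0},
    {"linear": [0,0,1.4],"twist": 0},
    {"linear": [0,0,1.35],"twist": 0},
  ],
)

```text
time_s: 48.48
ee_pos: [443.3, -116.8, 15.8]
ee_rot: [-0.109, -3.139, -0.001]
ft_force: [-1.5, 1.2, 23.9]
width: 43.6
```

Request:
step_arm(
  targets=[
    {"linear": [0,0,0],"twist": 0},
    {"linear": [0,0,0],"twist": 0},
    {"linear": [0,0,0],"twist": 0},
  ],
)

```text
time_s: 48.85
ee_pos: [443.8, -117.5, 16.7]
ee_rot: [-0.11, -3.139, -0.0]
ft_force: [0.1, 0.5, -0.8]
width: 43.5
```

```bash
python3 - <<'E'
from look import *
s=state();print(s["ft_force"],s["width"],now()[:2],unL(now()[0]))
thread(12,17,-78,v=13)
E
```

```text
[ 0.05111135  0.53533321 -0.83127367] 43.492174808655406 (array([ 443.79799899, -117.52601045,   16.74558014]), np.float64(3.0714972188133642)) [-150.10293292    0.47653005]
--
{"linear":[-1.3, -0.05, -0.03],"twist":-0.0}
{"linear":[-1.3, 0.0, 0.0],"twist":-0.0}
{"linear":[-1.3, 0.0, 0.0],"twist":-0.0}
{"linear":[-1.3, 0.0, 0.0],"twist":-0.0}
{"linear":[-1.3, 0.0, 0.0],"twist":-0.0}
--
{"linear":[-1.3, 0.0, 0.0],"twist":-0.0}
{"linear":[-1.3, 0.0, 0.0],"twist":-0.0}
{"linear":[-0.7, 0.0, 0.0],"twist":0.011}
{"linear":[-0.7, -0.02, 0.0],"twist":0.054}
{"linear":[-0.69, -0.03, 0.0],"twist":0.1}
--
{"linear":[-0.69, -0.05, 0.0],"twist":0.144}
{"linear":[-0.69, -0.05, 0.0],"twist":0.155}
{"linear":[-0.69, -0.05, 0.0],"twist":0.156}
{"linear":[-0.69, -0.06, 0.0],"twist":0.155}
{"linear":[-0.69, -0.05, 0.0],"twist":0.156}
--
{"linear":[-0.68, -0.06, 0.0],"twist":0.156}
{"linear":[-0.69, -0.05, 0.0],"twist":0.155}
{"linear":[-0.69, -0.05, 0.0],"twist":0.147}
{"linear":[-0.7, -0.04, 0.0],"twist":0.106}
{"linear":[-0.69, -0.02, 0.0],"twist":0.06}
--
{"linear":[-0.7, -0.01, 0.0],"twist":0.016}
{"linear":[-1.3, 0.0, 0.0],"twist":-0.0}
{"linear":[-0.68, 0.0, 0.0],"twist":-0.0}
```

Request:
step_arm(
  targets=[
    {"linear": [-1.3,-0.05,-0.03],"twist": 0},
    {"linear": [-1.3,0,0],"twist": 0},
    {"linear": [-1.3,0,0],"twist": 0},
    {"linear": [-1.3,0,0],"twist": 0},
    {"linear": [-1.3,0,0],"twist": 0},
  ],
)

```text
time_s: 49.48
ee_pos: [509.7, -123.1, 17.2]
ee_rot: [-0.111, -3.14, 0.0]
ft_force: [-0.0, 0.4, -2.1]
width: 43.4
```

Request:
step_arm(
  targets=[
    {"linear": [-1.3,0,0],"twist": 0},
    {"linear": [-1.3,0,0],"twist": 0},
    {"linear": [-0.7,0,0],"twist": 0.011},
    {"linear": [-0.7,-0.02,0],"twist": 0.054},
    {"linear": [-0.69,-0.03,0],"twist": 0.1},
  ],
)

```text
time_s: 50.1
ee_pos: [555.6, -127.4, 17.2]
ee_rot: [-0.374, -3.119, -0.0]
ft_force: [0.3, -0.2, -1.1]
width: 43.1
```

Request:
step_arm(
  targets=[
    {"linear": [-0.69,-0.05,0],"twist": 0.144},
    {"linear": [-0.69,-0.05,0],"twist": 0.155},
    {"linear": [-0.69,-0.05,0],"twist": 0.156},
    {"linear": [-0.69,-0.06,0],"twist": 0.155},
    {"linear": [-0.69,-0.05,0],"twist": 0.156},
  ],
)

```text
time_s: 50.72
ee_pos: [583.1, -146.9, 17.2]
ee_rot: [-1.516, -2.751, 0.0]
ft_force: [-0.4, -1.0, -0.8]
width: 43.6
```

```bash
python3 - <<'E'
from look import *
s=state();print(s["ft_force"],s["width"],now()[:2],unL(now()[0]))
E
```

```text
[-0.43133389 -1.02638926 -0.75217245] 43.62749416359798 (array([ 583.11844683, -146.89676073,   17.19758116]), np.float64(2.134330309644664)) [ -9.06940692 -19.07782245]
```

Request:
step_arm(
  targets=[
    {"linear": [-0.68,-0.06,0],"twist": 0.156},
    {"linear": [-0.69,-0.05,0],"twist": 0.155},
    {"linear": [-0.69,-0.05,0],"twist": 0.147},
    {"linear": [-0.7,-0.04,0],"twist": 0.106},
    {"linear": [-0.69,-0.02,0],"twist": 0.06},
  ],
)

```text
time_s: 51.35
ee_pos: [589.9, -180.3, 17.2]
ee_rot: [-2.285, -2.156, 0.0]
ft_force: [-0.1, -0.3, -2.7]
width: 43.6
```

Request:
step_arm(
  targets=[
    {"linear": [-0.7,-0.01,0],"twist": 0.016},
    {"linear": [-1.3,0,0],"twist": 0},
    {"linear": [-0.7,0,0],"twist": 0},
    {"linear": [-0.3,0,0.03],"twist": 0},
  ],
)

```text
time_s: 51.85
ee_pos: [587.8, -210.7, 17.0]
ee_rot: [-2.299, -2.141, -0.0]
ft_force: [-0.9, -0.2, -0.8]
width: 43.3
```

Request:
step_arm(
  targets=[
    {"linear": [-0.2,0,0.03],"twist": 0},
  ],
)

```text
time_s: 51.98
ee_pos: [587.7, -212.2, 16.7]
ee_rot: [-2.299, -2.141, -0.0]
ft_force: [-0.5, 0.3, -1.6]
width: 43.6
```

Request:
step_arm(
  targets=[
    {"linear": [-0.15,0,0.03],"twist": 0},
  ],
)

```text
time_s: 52.1
ee_pos: [587.6, -213.4, 16.4]
ee_rot: [-2.298, -2.141, -0.0]
ft_force: [0.0, -0.2, -0.7]
width: 43.8
```

```bash
python3 - <<'E'
from look import *
s=state();print(s["ft_force"],s["width"],now()[:2],unL(now()[0]))
E
```

```text
[ 0.03082771 -0.19435536 -0.7423156 ] 43.78625123140504 (array([ 587.59532522, -213.43981074,   16.37410286]), np.float64(1.500087701977347)) [ 5.07179800e-02 -8.51447829e+01]
```

Request:
step_arm(
  targets=[
    {"linear": [-0.15,0,0.03],"twist": 0},
  ],
)

```text
time_s: 52.22
ee_pos: [587.6, -214.9, 16.1]
ee_rot: [-2.299, -2.142, -0.0]
ft_force: [0.3, 1.0, -0.5]
width: 43.5
```

Request:
step_arm(
  targets=[
    {"linear": [-0.1,0,0.03],"twist": 0},
  ],
)

```text
time_s: 52.35
ee_pos: [587.5, -216.0, 15.8]
ee_rot: [-2.299, -2.141, 0.0]
ft_force: [-0.2, 0.5, -1.0]
width: 43.0
```

Request:
step_arm(
  targets=[
    {"linear": [-0.1,0,0.03],"twist": 0},
  ],
)

```text
time_s: 52.48
ee_pos: [587.4, -216.7, 15.5]
ee_rot: [-2.298, -2.141, -0.001]
ft_force: [0.8, 4.2, 0.8]
width: 43.5
```

Request:
step_arm(
  targets=[
    {"linear": [-0.1,0,0.03],"twist": 0},
  ],
)

```text
time_s: 52.6
ee_pos: [587.4, -216.9, 15.3]
ee_rot: [-2.297, -2.141, -0.003]
ft_force: [0.3, 6.8, 2.8]
width: 43.4
```

Request:
step_arm(
  targets=[
    {"linear": [0,0,0.05],"twist": 0},
    {"linear": [0,0,0.03],"twist": 0},
  ],
)

```text
time_s: 52.85
ee_pos: [587.4, -216.8, 15.1]
ee_rot: [-2.297, -2.141, -0.002]
ft_force: [-1.6, 7.0, 10.4]
width: 43.7
```

Request:
step_arm(
  targets=[
    {"linear": [0,0,0],"twist": 0},
    {"linear": [0,0,0],"twist": 0},
    {"linear": [0,0,-2.5],"twist": 0},
    {"linear": [0,0,-5],"twist": 0},
    {"linear": [0,0,-5],"twist": 0},
  ],
  fingers=0.4,
)

```text
time_s: 53.48
ee_pos: [587.0, -218.2, 140.5]
ee_rot: [-2.299, -2.141, 0.001]
ft_force: [-0.0, -0.3, 0.0]
width: 59.9
```

Request:
step_arm(
  targets=[
    {"linear": [0,0,0],"twist": 0},
    {"linear": [0,0,0],"twist": 0},
    {"linear": [0,0,0],"twist": 0},
  ],
)

```text
time_s: 53.85
ee_pos: [586.4, -217.7, 137.9]
ee_rot: [-2.297, -2.139, 0.002]
ft_force: [0.3, 0.0, 0.2]
width: 59.8
```

```bash
python3 - <<'E'
from look import *
F2=look()
for c in F2:
    for t in("link_knob","link_pivot"):
        for d in nets.landmark_of(t,c)[:2]: p=world(d["at"],c);print(c,t,round(d["p"],2),np.round(p),np.round(unL(p)))
plan([(425.5,-191,135,F)])
E
```

```text
t 53.95 (array([ 586.59018268, -217.73347421,  138.07790462]), np.float64(1.4997501912493196)) [ -0.65165192 -89.49823375] 59.8 [ 0.7 -0.4 -0.6]
scene link_knob 0.49 [ 424. -187.   59.] [-165.  -70.]
scene link_knob 0.33 [ 590. -216.   26.] [  3. -88.]
scene link_pivot 0.86 [ 472. -190.   52.] [-117.  -70.]
--
{"linear":[0.17, -1.81, 0.04],"twist":-0.175}
{"linear":[0.48, -1.76, 0.04],"twist":-0.175}
{"linear":[0.78, -1.64, 0.04],"twist":-0.175}
{"linear":[1.06, -1.48, 0.05],"twist":-0.175}
{"linear":[1.3, -1.28, 0.04],"twist":-0.175}
--
{"linear":[1.5, -1.03, 0.05],"twist":-0.175}
{"linear":[1.66, -0.75, 0.04],"twist":-0.175}
{"linear":[1.76, -0.45, 0.05],"twist":-0.175}
{"linear":[1.82, -0.14, 0.04],"twist":-0.175}
```

Request:
step_arm(
  targets=[
    {"linear": [0.17,-1.81,0],"twist": -0.175},
    {"linear": [0.48,-1.76,0],"twist": -0.175},
    {"linear": [0.78,-1.64,0],"twist": -0.175},
    {"linear": [1.06,-1.48,0],"twist": -0.175},
    {"linear": [1.3,-1.28,0],"twist": -0.175},
  ],
)

```text
time_s: 54.78
ee_pos: [496.9, -203.0, 139.4]
ee_rot: [1.167, 2.917, -0.0]
ft_force: [-0.2, 0.8, 0.0]
width: 59.8
```

Request:
step_arm(
  targets=[
    {"linear": [1.5,-1.03,0],"twist": -0.175},
    {"linear": [1.66,-0.75,0],"twist": -0.175},
    {"linear": [1.76,-0.45,0],"twist": -0.175},
    {"linear": [1.82,-0.14,0],"twist": -0.175},
    {"linear": [0,0,2.5],"twist": 0},
  ],
)

```text
time_s: 55.4
ee_pos: [425.8, -191.5, 115.4]
ee_rot: [0.101, 3.137, -0.002]
ft_force: [0.1, 0.7, -0.7]
width: 59.8
```

Request:
step_arm(
  targets=[
    {"linear": [0,0,0],"twist": 0},
    {"linear": [0,0,0],"twist": 0},
    {"linear": [0,0,0],"twist": 0},
  ],
  fingers=0.2,
)

```text
time_s: 55.78
ee_pos: [426.3, -191.4, 115.1]
ee_rot: [0.105, 3.139, -0.001]
ft_force: [-0.4, -0.2, -0.5]
width: 51.2
```

```bash
python3 - <<'E'
from look import *
F2=look()
plan([(425.3,-191,50,F,32)])
a=F2["top"][200:280,320:420];b=F2["scene"][205:285,300:400]
cv2.imwrite("pics/i4.png",cv2.resize(np.hstack([a,b]),(800,320),interpolation=cv2.INTER_CUBIC)[:,:,::-1])
for f in(1.6,):
    w=[]
    for t in np.arange(f-.175,-.1,-.175): q=L(-118-45*np.sin(t),-70+45*np.cos(t)); w.append((*q,50,None))
    q=L(-118-45*np.sin(f),-70+45*np.cos(f)); print(q)
    plan(w,start=(np.array([*q,50]),F,0))
E
```

```text
t 55.875 (array([ 426.10113605, -191.28555027,  114.90303477]), np.float64(3.074867022139624)) [-162.59750402  -74.34014165] 51.5 [-0.1 -0.3 -0.2]
--
{"linear":[0.03, 0.01, 2.16],"twist":0.001}
{"linear":[0.03, 0.01, 2.17],"twist":0.001}
{"linear":[0.02, 0.0, 2.16],"twist":0.001}
[np.float64(425.93042511926933), np.float64(-188.2399885260291)]
--
{"linear":[-0.05, 0.79, -0.0],"twist":0.0}
{"linear":[-0.18, 0.76, -0.0],"twist":0.0}
{"linear":[-0.31, 0.72, -0.0],"twist":0.0}
{"linear":[-0.43, 0.66, -0.0],"twist":0.0}
{"linear":[-0.54, 0.57, -0.0],"twist":0.0}
--
{"linear":[-0.64, 0.47, -0.0],"twist":0.0}
{"linear":[-0.7, 0.35, -0.0],"twist":0.0}
{"linear":[-0.75, 0.22, -0.0],"twist":0.0}
{"linear":[-0.79, 0.09, -0.0],"twist":0.0}
```

View pics/i4.png

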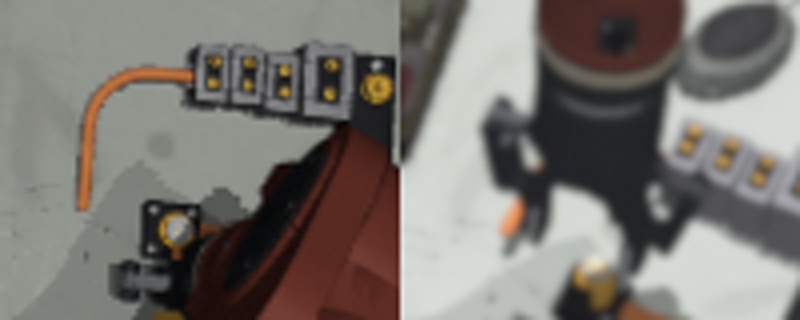

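All four CTs now stand in order on the rear leg: big at (328,75), smalls at (283,85), (247,75) and (213,72). Next I'll grip the knob and close the link.

Request:
step_arm(
  targets=[
    {"linear": [0.03,0,2.16],"twist": 0},
    {"linear": [0.03,0,2.16],"twist": 0},
    {"linear": [0.02,0,2.16],"twist": 0},
    {"linear": [0,0,0],"twist": 0},
    {"linear": [0,0,0],"twist": 0},
  ],
)

```text
time_s: 56.5
ee_pos: [425.4, -191.3, 50.4]
ee_rot: [0.105, 3.139, -0.001]
ft_force: [-0.0, 0.4, 0.1]
width: 51.2
```

Request:
step_arm(
  targets=[
    {"linear": [0,0,0],"twist": 0},
    {"linear": [0,0,0],"twist": 0},
    {"linear": [0,0,0],"twist": 0},
  ],
  fingers=-0.8,
  newtons=25,
)

```text
time_s: 56.88
ee_pos: [425.3, -191.4, 50.4]
ee_rot: [0.105, 3.139, -0.001]
ft_force: [-1.1, 0.5, 6.1]
width: 20.0
```

```bash
python3 - <<'E'
from look import *
s=state();p=now()[0];print(s["ft_force"],s["width"],p,unL(p))
d=unL(p)-[-118,-70]; f=np.arctan2(-d[0],d[1]); print("angle",f,np.linalg.norm(d))
w=[]
for t in np.linspace(f,0,11)[1:]: q=L(-118-45*np.sin(t),-70+45*np.cos(t)); w.append((*q,p[2],None))
plan(w)
E
```

```text
[-1.12119852  0.47837464  6.14904725] 19.95391867807104 [ 425.34057473 -191.38000269   50.35543119] [-163.34959645  -74.48755859]
angle 1.6694299849013758 45.571088204148374
--
{"linear":[-0.05, 0.76, -0.0],"twist":0.0}
{"linear":[-0.11, 0.74, -0.0],"twist":0.0}
{"linear":[-0.24, 0.71, -0.0],"twist":0.0}
{"linear":[-0.35, 0.66, -0.0],"twist":0.0}
{"linear":[-0.46, 0.6, -0.0],"twist":0.0}
--
{"linear":[-0.55, 0.51, -0.0],"twist":0.0}
{"linear":[-0.63, 0.41, -0.0],"twist":0.0}
{"linear":[-0.68, 0.3, -0.0],"twist":0.0}
{"linear":[-0.73, 0.18, -0.0],"twist":0.0}
{"linear":[-0.75, 0.06, -0.0],"twist":0.0}
```

Request:
step_arm(
  targets=[
    {"linear": [-0.05,0.76,0],"twist": 0},
    {"linear": [-0.11,0.74,0],"twist": 0},
    {"linear": [-0.24,0.71,0],"twist": 0},
    {"linear": [-0.35,0.66,0],"twist": 0},
    {"linear": [-0.46,0.6,0],"twist": 0},
  ],
)

```text
time_s: 57.5
ee_pos: [439.1, -158.7, 50.1]
ee_rot: [-0.107, -3.139, 0.006]
ft_force: [-3.7, -8.4, 0.3]
width: 19.4
```

Request:
step_arm(
  targets=[
    {"linear": [-0.55,0.51,0],"twist": 0},
    {"linear": [-0.63,0.41,0],"twist": 0},
    {"linear": [-0.68,0.3,0],"twist": 0},
    {"linear": [-0.73,0.18,0],"twist": 0},
    {"linear": [-0.6,0.06,0],"twist": 0},
  ],
)

```text
time_s: 58.12
ee_pos: [471.1, -146.2, 49.9]
ee_rot: [-0.107, -3.138, 0.005]
ft_force: [-7.4, -6.7, 4.3]
width: 19.9
```

Request:
step_arm(
  targets=[
    {"linear": [-0.15,0,0],"twist": 0},
    {"linear": [0,0,0],"twist": 0},
  ],
)

```text
time_s: 58.38
ee_pos: [472.6, -146.1, 49.9]
ee_rot: [-0.107, -3.138, 0.004]
ft_force: [-6.3, -6.1, 3.2]
width: 19.5
```

Request:
step_arm(
  targets=[
    {"linear": [-0.1,0,0],"twist": 0},
    {"linear": [0,0,0],"twist": 0},
  ],
)

```text
time_s: 58.62
ee_pos: [473.3, -146.1, 49.9]
ee_rot: [-0.107, -3.137, 0.004]
ft_force: [-7.3, -5.2, 4.4]
width: 19.3
```

Request:
step_arm(
  targets=[
    {"linear": [-0.1,0,0],"twist": 0},
    {"linear": [0,0,0],"twist": 0},
  ],
)

```text
time_s: 58.88
ee_pos: [474.3, -146.1, 49.9]
ee_rot: [-0.107, -3.137, 0.004]
ft_force: [-7.3, -5.8, 4.0]
width: 19.6
```

Request:
step_arm(
  targets=[
    {"linear": [-0.1,0,0],"twist": 0},
    {"linear": [0,0,0],"twist": 0},
  ],
)

```text
time_s: 59.12
ee_pos: [475.3, -146.2, 49.9]
ee_rot: [-0.107, -3.137, 0.004]
ft_force: [-6.7, -5.5, 4.5]
width: 19.4
```

Request:
step_arm(
  targets=[
    {"linear": [-0.1,0,0],"twist": 0},
    {"linear": [0,0,0],"twist": 0},
  ],
)

```text
time_s: 59.38
ee_pos: [476.2, -146.2, 49.9]
ee_rot: [-0.107, -3.137, 0.004]
ft_force: [-6.7, -5.2, 5.1]
width: 19.3
```

Request:
step_arm(
  targets=[
    {"linear": [-0.15,0,0],"twist": 0},
    {"linear": [0,0,0],"twist": 0},
  ],
)

```text
time_s: 59.62
ee_pos: [477.7, -146.3, 49.9]
ee_rot: [-0.107, -3.137, 0.004]
ft_force: [-7.6, -4.9, 4.5]
width: 19.8
```

Request:
step_arm(
  targets=[
    {"linear": [0,0,0],"twist": 0},
    {"linear": [0,0,0],"twist": 0},
    {"linear": [0,0,-5],"twist": 0},
    {"linear": [0,0,-3],"twist": 0},
  ],
  fingers=0.2,
)

```text
time_s: 60.12
ee_pos: [479.7, -145.3, 131.4]
ee_rot: [0.104, 3.138, -0.001]
ft_force: [0.3, -0.6, -0.4]
width: 51.3
```

Request:
step_arm(
  targets=[
    {"linear": [4,-4,-1],"twist": 0},
    {"linear": [4,-4,0],"twist": 0},
    {"linear": [4,-4,0],"twist": 0},
    {"linear": [0,0,0],"twist": 0},
  ],
  fingers=-1,
)

```text
time_s: 60.62
ee_pos: [349.3, -259.0, 139.9]
ee_rot: [0.113, 3.14, -0.001]
ft_force: [0.9, 0.5, 0.5]
width: -0.1
```

```bash
python3 - <<'E'
from look import *
F2=look()
for c in F2:
    for t in("link_knob","link_pivot"):
        for d in nets.landmark_of(t,c)[:2]: p=world(d["at"],c);print(c,t,round(d["p"],2),np.round(p),np.round(unL(p)))
a=F2["top"][205:285,320:420];b=F2["scene"][205:285,300:400]
cv2.imwrite("pics/i5.png",cv2.resize(np.hstack([a,b]),(800,320),interpolation=cv2.INTER_CUBIC)[:,:,::-1])
E
```

```text
t 60.725 (array([ 351.36820548, -257.20143231,  139.80729973]), np.float64(3.0731953850757354)) [-232.53706918 -145.32162967] 0.3 [-0.5  0.7  0.1]
top link_knob 0.66 [ 471. -145.   63.] [-121.  -25.]
top link_pivot 0.59 [ 469. -190.   47.] [-120.  -71.]
top link_pivot 0.59 [ 588. -214.   28.] [  1. -85.]
scene link_knob 0.77 [ 474. -143.   55.] [-118.  -23.]
```

View pics/i5.png

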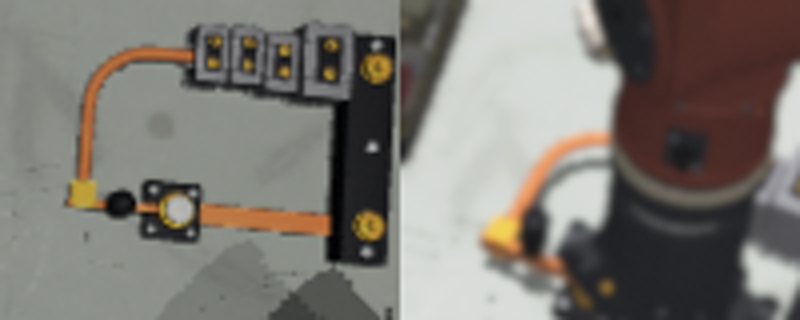

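The link looks home: blade at the tip (82,195), knob at (120,205). I'll confirm with a push from behind using closed fingers.

```bash
python3 - <<'E'
from look import *
plan([(*L(-162,-25),120,F),(*L(-162,-25),50,F,35),(*L(-143,-25),50,F,10)]); print(L(-139,-25))
E
```

```text
--
{"linear":[-2.35, 3.96, 0.65],"twist":0.002}
{"linear":[-2.34, 3.97, 0.65],"twist":0.002}
{"linear":[-2.33, 3.97, 0.66],"twist":0.002}
{"linear":[-0.0, 0.0, 3.5],"twist":-0.0}
{"linear":[-0.0, 0.0, 3.5],"twist":-0.0}
--
{"linear":[-0.95, 0.0, -0.0],"twist":-0.0}
{"linear":[-0.95, 0.0, -0.0],"twist":-0.0}
[np.float64(453.0918397813558), np.float64(-143.71671922641494)]
```

Request:
step_arm(
  targets=[
    {"linear": [-2.35,3.96,0.65],"twist": 0},
    {"linear": [-2.35,3.96,0.65],"twist": 0},
    {"linear": [-2.35,3.96,0.65],"twist": 0},
    {"linear": [0,0,3.5],"twist": 0},
    {"linear": [0,0,3.5],"twist": 0},
  ],
)

```text
time_s: 61.55
ee_pos: [430.8, -141.6, 49.4]
ee_rot: [0.099, 3.139, -0.001]
ft_force: [0.7, -0.2, -0.3]
width: 0.2
```

Request:
step_arm(
  targets=[
    {"linear": [0,0,0],"twist": 0},
    {"linear": [0,0,0],"twist": 0},
    {"linear": [-0.9,0,0],"twist": 0},
    {"linear": [-0.9,0,0],"twist": 0},
    {"linear": [0,0,0],"twist": 0},
  ],
)

```text
time_s: 62.18
ee_pos: [448.9, -144.8, 50.6]
ee_rot: [0.105, 3.138, -0.001]
ft_force: [0.6, -0.1, 0.3]
width: 0.2
```

Request:
step_arm(
  targets=[
    {"linear": [-0.2,0,0],"twist": 0},
    {"linear": [0,0,0],"twist": 0},
  ],
)

```text
time_s: 62.42
ee_pos: [449.5, -144.4, 50.1]
ee_rot: [-0.105, -3.14, -0.0]
ft_force: [-0.5, -0.1, -0.1]
width: -0.1
```

Request:
step_arm(
  targets=[
    {"linear": [-0.2,0,0],"twist": 0},
    {"linear": [0,0,0],"twist": 0},
  ],
)

```text
time_s: 62.68
ee_pos: [451.6, -144.6, 50.1]
ee_rot: [-0.105, -3.14, -0.0]
ft_force: [0.9, -0.3, -0.3]
width: -0.1
```

Request:
step_arm(
  targets=[
    {"linear": [-0.15,0,0],"twist": 0},
    {"linear": [0,0,0],"twist": 0},
  ],
)

```text
time_s: 62.92
ee_pos: [452.5, -144.5, 50.0]
ee_rot: [-0.105, -3.139, -0.0]
ft_force: [-3.8, 0.8, 1.2]
width: 0.4
```

Request:
step_arm(
  targets=[
    {"linear": [-0.1,0,0],"twist": 0},
    {"linear": [0,0,0],"twist": 0},
  ],
)

```text
time_s: 63.18
ee_pos: [452.6, -144.5, 49.9]
ee_rot: [-0.105, -3.137, -0.0]
ft_force: [-5.9, 0.6, 5.2]
width: -0.1
```

Request:
step_arm(
  targets=[
    {"linear": [-0.1,0,0],"twist": 0},
    {"linear": [0,0,0],"twist": 0},
  ],
)

```text
time_s: 63.42
ee_pos: [452.7, -144.4, 49.8]
ee_rot: [-0.105, -3.136, -0.0]
ft_force: [-10.1, 0.0, 6.5]
width: 0.0
```

Request:
step_arm(
  targets=[
    {"linear": [-0.1,0,0],"twist": 0},
    {"linear": [0,0,0],"twist": 0},
  ],
)

```text
time_s: 63.68
ee_pos: [452.8, -144.4, 49.6]
ee_rot: [-0.106, -3.134, -0.0]
ft_force: [-12.2, -0.4, 9.2]
width: 0.3
```

Pushing harder no longer moves the knob (12 N at a fixed position), so the link is home. I'll back off and do a last check.

Request:
step_arm(
  targets=[
    {"linear": [1.5,0,0],"twist": 0},
    {"linear": [3,0,-1],"twist": 0},
    {"linear": [2,3,-5],"twist": 0},
    {"linear": [0,5,-3],"twist": 0},
    {"linear": [0,6,0],"twist": 0},
  ],
)

```text
time_s: 64.3
ee_pos: [403.0, -0.4, 142.7]
ee_rot: [0.108, 3.133, -0.001]
ft_force: [1.2, 1.2, 0.2]
width: 0.2
```

Request:
step_arm(
  targets=[
    {"linear": [0,6,0],"twist": 0},
    {"linear": [0,6,0],"twist": 0},
    {"linear": [0,6,0],"twist": 0},
    {"linear": [0,0,0],"twist": 0},
  ],
)

```text
time_s: 64.8
ee_pos: [412.9, 182.7, 140.3]
ee_rot: [0.095, 3.139, 0.002]
ft_force: [0.2, -0.2, 0.4]
width: -0.1
```

```bash
python3 - <<'E'
from look import *
F2=look()
for y,z in((-171,63),(-139,55),(-113,55),(-87,55)): print("loop y",y,np.round(L(0,y),1)); screws(F2,L(0,y),z)
for t in("link_knob","link_pivot"):
    for c in F2:
        for d in nets.landmark_of(t,c)[:1]: p=world(d["at"],c);print(c,t,np.round(unL(p)))
a=F2["top"][200:275,325:425];b=F2["scene"][205:315,310:430]
a=cv2.resize(a,(400,300),interpolation=cv2.INTER_CUBIC);b=cv2.resize(b,(400,367),interpolation=cv2.INTER_CUBIC)[:300]
cv2.imwrite("pics/i6.png",np.hstack([a,b])[:,:,::-1])
E
```

```text
t 64.9 (array([412.49544172, 179.30180079, 140.03672257]), np.float64(3.0768788561257114)) [-202.08981253  294.38802007] 0.1 [ 0.8 -0.3 -0.4]
loop y -171 [ 581.5 -299.1]
top centre [ 582.5 -299.6] yaw -0.193 gap 66.0 [1547, 494]
scene centre [ 570.1 -315.9] yaw -0.216 gap 36.1 [2169, 875]
loop y -139 [ 583.8 -267.2]
top centre [ 581.1 -285.5] yaw -0.491 gap 37.4 [494, 493]
scene centre [ 577.8 -282.2] yaw 0.16 gap 31.8 [898, 537]
loop y -113 [ 585.6 -241.2]
top centre [ 584.7 -242.3] yaw 0.193 gap 54.5 [494, 471]
scene centre [ 581.9 -240.8] yaw -0.249 gap 53.2 [957, 537]
loop y -87 [ 587.4 -215.3]
top centre [ 587.4 -229.2] yaw 0.529 gap 31.5 [471, 401]
scene centre [ 584.4 -227.9] yaw -0.306 gap 27.1 [957, 527]
top link_knob [-118.  -24.]
scene link_knob [-117.  -18.]
top link_pivot [-119.  -71.]
scene link_pivot [-119.  -72.]
```

View pics/i6.png

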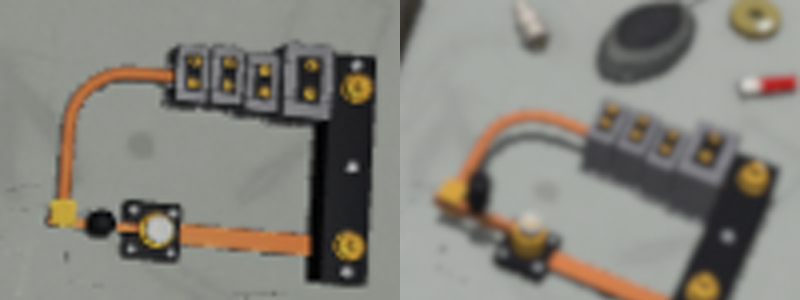

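```bash
python3 -c "
from rig import env
print(env.finish_job())"
```

```text
the job is handed in; nothing more can be done
None
```

The test loop is set up and handed in at about 65 s of the 210 s allowed. I swung the link open and took off the small transformer left on the bar. Then I threaded the big reference one round to the terminal block, followed by the three small ones. I finished by swinging the link home.

- **Order:** the last top and scene pictures show the big transformer against the block. The three small ones follow on the straight rear leg, touching each other.
- **Seating:** each transformer was pushed until it met resistance (about 4–7 N) before release. The middle small one sits slightly to one side (about 1 mm by eye), well inside its window clearance.
- **Link:** pushing the knob with closed fingers reached 12 N with no further movement, and the picture shows the blade across the bar's tip. Before that, the gripped knob seemed to slip in the fingers near home, which is why I added that push.
- **Checks that disagreed:**
  - The final screw-position check was no use, because it mixed up screws of neighbouring transformers. The order therefore rests on the pictures and contact forces.
  - For the knob, the top camera agreed with home within about 1 mm, but the scene camera read about 7 mm off.
  - The networks twice failed to find the two small transformers on the left, so I located those from their brass screws instead.
- **Bench contact:** lowering the third small transformer gave a brief 24 N bump against the bench, below the limits.

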